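Hang the wet panels on the snap hooks

TASK

First slide the drip tray by its wooden grip squarely underneath the row of snap hooks, grip side towards you. Then take each painted panel out of the grooved plank by its side edges, letting nothing touch the wet paint on its faces, and press its ring in through the sprung gate of a free snap hook, one panel to a hook, so that the gate snaps shut behind it. Leave every panel hanging still, all gates shut, the tray squarely below them, and the other things on the table where they were.

Things in the scene. Friction and masses are not known exactly. Their poses are not given: they have to be found in the camera images.
- under_hooks (a point): table point below the middle snap hook's seat; x horizontal, away from the side the hooks open to (roughly away from the robot), y along the stand's beam, z up. Fixed wooden stand: posts 22 mm wide at x +30, y +-185 mm (inner faces +-174), feet 30 mm wide from x -10 to +130 mm, a beam over them at 355 to 377 mm height, three hooks under it at y -105, 0, +105 mm
- hook1 (a point): seat of a snap hook: middle of its lower bar's centre line, 270 mm above the table; axes as under_hooks. Rigid loop of 8 mm steel wire in the x-z plane: lower bar from x -25 (front) to +30 mm (spine), nose at the front end rising to z +19 mm (outer face x -32 mm), top bar at z +65 mm. Its front, between nose and top bar, is shut by gate1
- gate1 (a joint): sprung brass gate of hook1, 6 mm wire, hinged at x -20, z +60 mm from the hook's seat, its free end at z +14 mm just behind the nose. 0 = shut, up to 1.0 rad = pressed inward (towards +x); about 1 N opens it; springs shut by itself. A ring's wire pushed in over the nose passes when pushed some 30 mm in, then lowered to the bar
- hook2 (a point): seat of a snap hook: middle of its lower bar's centre line, 270 mm above the table; axes as under_hooks. Rigid loop of 8 mm steel wire in the x-z plane: lower bar from x -25 (front) to +30 mm (spine), nose at the front end rising to z +19 mm (outer face x -32 mm), top bar at z +65 mm. Its front, between nose and top bar, is shut by gate2
- gate2 (a joint): sprung brass gate of hook2, 6 mm wire, hinged at x -20, z +60 mm from the hook's seat, its free end at z +14 mm just behind the nose. 0 = shut, up to 1.0 rad = pressed inward (towards +x); about 1 N opens it; springs shut by itself. A ring's wire pushed in over the nose passes when pushed some 30 mm in, then lowered to the bar
- hook3 (a point): seat of a snap hook: middle of its lower bar's centre line, 270 mm above the table; axes as under_hooks. Rigid loop of 8 mm steel wire in the x-z plane: lower bar from x -25 (front) to +30 mm (spine), nose at the front end rising to z +19 mm (outer face x -32 mm), top bar at z +65 mm. Its front, between nose and top bar, is shut by gate3
- gate3 (a joint): sprung brass gate of hook3, 6 mm wire, hinged at x -20, z +60 mm from the hook's seat, its free end at z +14 mm just behind the nose. 0 = shut, up to 1.0 rad = pressed inward (towards +x); about 1 N opens it; springs shut by itself. A ring's wire pushed in over the nose passes when pushed some 30 mm in, then lowered to the bar
- panel1_centre (a point): centre of a freshly painted plywood panel (may be absent), 50 wide (y) x 110 tall (z) x 10 mm thick (x, its normal, at first as the plank's x), 130 g, with a rigid wire hanger on top: a 40 mm stem, then a ring. It stands upright in the plank's groove, loosely. Only the edges are dry; either face may point forward
- panel1_ring (a point): centre of that panel's hanging ring, 117 mm above the panel's centre, in the panel's plane, rigid with the panel: mean radius 22 mm, wire 6 mm, so 50 mm outside and 38 mm inside. Hung on a hook, it lies about 15 mm below the hook's seat
- panel1_paint: wet paint on both faces of that panel, 44 mm wide and 82 mm tall, 3 mm in from the side edges and top and 25 mm from the bottom; origin at the middle of the panel's underside, axes as the panel
- panel2_centre (a point): centre of a freshly painted plywood panel (may be absent), 50 wide (y) x 110 tall (z) x 10 mm thick (x, its normal, at first as the plank's x), 130 g, with a rigid wire hanger on top: a 40 mm stem, then a ring. It stands upright in the plank's groove, loosely. Only the edges are dry; either face may point forward
- panel2_ring (a point): centre of that panel's hanging ring, 117 mm above the panel's centre, in the panel's plane, rigid with the panel: mean radius 22 mm, wire 6 mm, so 50 mm outside and 38 mm inside. Hung on a hook, it lies about 15 mm below the hook's seat
- panel2_paint: wet paint on both faces of that panel, 44 mm wide and 82 mm tall, 3 mm in from the side edges and top and 25 mm from the bottom; origin at the middle of the panel's underside, axes as the panel
- panel3_centre (a point): centre of a freshly painted plywood panel (may be absent), 50 wide (y) x 110 tall (z) x 10 mm thick (x, its normal, at first as the plank's x), 130 g, with a rigid wire hanger on top: a 40 mm stem, then a ring. It stands upright in the plank's groove, loosely. Only the edges are dry; either face may point forward
- panel3_ring (a point): centre of that panel's hanging ring, 117 mm above the panel's centre, in the panel's plane, rigid with the panel: mean radius 22 mm, wire 6 mm, so 50 mm outside and 38 mm inside. Hung on a hook, it lies about 15 mm below the hook's seat
- panel3_paint: wet paint on both faces of that panel, 44 mm wide and 82 mm tall, 3 mm in from the side edges and top and 25 mm from the bottom; origin at the middle of the panel's underside, axes as the panel
- plank: fixed grooved wooden plank, 320 mm (y) x 70 mm (x) x 50 mm tall, origin at the middle of its underside; the groove runs along y in its middle, 13 mm wide, floor 30 mm above the table. x points roughly away from the robot. Panels stand about 105 mm apart along it, between y = -115 and +115 mm
- tray: the loose aluminium drip tray, 280 mm long (y) x 110 mm (x), walls 18 mm high, 350 g, origin at the middle of its underside; it can be slid on the table. One long side (-x) carries the grip and faces the robot
- tray_grip (a point): the tray's wooden grip block, fixed outside the middle of the long side at x = -72 mm of the tray: 34 mm along x, 16 mm wide along y, from the table up to 52 mm; this point is on its centre line, 34 mm above the table
- brush_jar: bystander, loose: a green glass jar 72 mm wide, 90 mm tall, with brushes standing in it to 210 mm; origin on its underside at the centre of the vessel
- paint_bottle: bystander, loose: a white bottle 52 mm wide, 110 mm tall; origin on its underside at the centre of the vessel
- paint_tin: bystander, loose: a tin can 84 mm wide, 100 mm tall; origin on its underside at the centre of the vessel
- varnish_jar: bystander, loose: an amber glass jar 68 mm wide, 85 mm tall; origin on its underside at the centre of the vessel
- palette_knife: bystander, loose: a spatula 200 mm long lying on the table; origin on the table beneath it, x along it to the working end

How it is judged (in metres and radians):
On the way, in this order (a step that is already met when the one before it is completed fails the run):
1. the drip tray lies squarely under the snap hooks before any panel is lifted (x of tray in the frame of under_hooks between -0.025 and 0.025 m and y of tray in the frame of under_hooks between -0.022 and 0.022 m and angle between the x axis of tray and the x axis of under_hooks, either way round below 0.16 rad and height (world z) of tray below 0.008 m), for 0.2 s.
2. a panel has been lifted out of the plank (height (world z) of any of panel1_ring, panel2_ring, panel3_ring above 0.235 m), for 0.1 s.
3. every panel hangs by its ring in a snap hook of its own, gates shut (((x of panel1_ring in the frame of hook1 between -0.024 and 0.027 m and y of panel1_ring in the frame of hook1 between -0.013 and 0.013 m and z of panel1_ring in the frame of hook1 between -0.024 and -0.004 m) or (x of panel1_ring in the frame of hook2 between -0.024 and 0.027 m and y of panel1_ring in the frame of hook2 between -0.013 and 0.013 m and z of panel1_ring in the frame of hook2 between -0.024 and -0.004 m) or (x of panel1_ring in the frame of hook3 between -0.024 and 0.027 m and y of panel1_ring in the frame of hook3 between -0.013 and 0.013 m and z of panel1_ring in the frame of hook3 between -0.024 and -0.004 m)) and ((x of panel2_ring in the frame of hook1 between -0.024 and 0.027 m and y of panel2_ring in the frame of hook1 between -0.013 and 0.013 m and z of panel2_ring in the frame of hook1 between -0.024 and -0.004 m) or (x of panel2_ring in the frame of hook2 between -0.024 and 0.027 m and y of panel2_ring in the frame of hook2 between -0.013 and 0.013 m and z of panel2_ring in the frame of hook2 between -0.024 and -0.004 m) or (x of panel2_ring in the frame of hook3 between -0.024 and 0.027 m and y of panel2_ring in the frame of hook3 between -0.013 and 0.013 m and z of panel2_ring in the frame of hook3 between -0.024 and -0.004 m)) and ((x of panel3_ring in the frame of hook1 between -0.024 and 0.027 m and y of panel3_ring in the frame of hook1 between -0.013 and 0.013 m and z of panel3_ring in the frame of hook1 between -0.024 and -0.004 m) or (x of panel3_ring in the frame of hook2 between -0.024 and 0.027 m and y of panel3_ring in the frame of hook2 between -0.013 and 0.013 m and z of panel3_ring in the frame of hook2 between -0.024 and -0.004 m) or (x of panel3_ring in the frame of hook3 between -0.024 and 0.027 m and y of panel3_ring in the frame of hook3 between -0.013 and 0.013 m and z of panel3_ring in the frame of hook3 between -0.024 and -0.004 m)) and value of joint each of gate1, gate2, gate3 below 0.12 rad and distance between panel1_ring and panel2_ring above 0.07 m and distance between each of panel1_ring, panel2_ring and panel3_ring above 0.07 m), for 0.2 s.
At the end, for the whole second after the job is handed in: Every panel hangs still in its own hook, bar through its ring (centre 4-24 mm below the seat, within 13 mm sideways), slower than 0.06 m/s; gates within 0.12 rad of shut; tray flat and still, within 25 mm (x), 22 mm (y) and 0.16 rad of square below the middle hook (all of step 1 and all of step 3 and linear speed of each of panel1_paint, panel2_paint, panel3_paint below 0.06 m/s and linear speed of tray below 0.03 m/s); the robot touches nothing.
It fails at once if the wet paint is touched (contact force between any of panel1_paint, panel2_paint, panel3_paint and anything else above 0.5 N).
It fails at once if a bystander is shifted by more than 30 mm (distance of any of brush_jar, paint_bottle, paint_tin, varnish_jar, palette_knife from where it was at the start of the episode above 0.03 m).
Of panel1, panel2, panel3 only 2 to 3 are there at a start; the rules pass over those that are not, and their reading is None.
At some moment in a run one of tray may be knocked a few centimetres aside while the robot is not near it.
It also fails if it takes over 210 s, if anything falls off the work surface, if the arm or the gripper's body presses on something with over 40 N, if the wrist force passes 120 N, or if a joint passes its speed limit or range.

ROBOT

A 7-joint arm with a two-finger parallel gripper is mounted at the origin on the work surface. World frame = base frame: x ahead of the robot, y to its left, z up, the work surface at z = 0. Lengths are in mm, angles in rad, forces in N, time in s.
With the tool pointing down it reaches from about 400 to 875 mm from the base axis. Payload 19.3 kg.
Tool frame: the origin (TCP) lies between the finger pads; the fingertips stand ctrl.finger_overhang ahead of it and the grasp point (between the pads) lies 6 mm ahead of it (ctrl.finger_overhang is the distance from the TCP to the fingertips, in mm); z points along the fingers, y is the direction in which the jaws open and shut (so a half turn about z gives the same grasp; the last joint's range is limited). The gripper opens to 85 mm and grips with 20 to 120 N. Pads are 22 mm wide; open, the fingers measure 114 mm over their backs; the gripper's body (76 mm by 85 mm) begins 54 mm behind the grasp point. The pads swing forward as they close: fully open they stand 13 mm farther back than shut.
Start: joints at [1.101, 0.521, -0.036, 1.599, 0.021, 1.021, -0.113], TCP at [243.244, -575.715, 256.291] pointing down, gripper open.
Joint ranges: [-2.91, 2.91], [-0.3, 2.13], [-1.5, 1.42], [0.17, 2.43], [-1.26, 4.41], [0.16, 1.93], [-2.52, 2.52]. Speed limits (rad/s): [1.89, 1.89, 2.39, 2.39, 3.01, 3.01, 3.01].

INTERFACE

Orientations are given as a unit quaternion [x, y, z, w].
In Python, from cell import ctrl gives the robot as it stands. The module is installed in compiled form; this text tells all that it offers. Calls block until the motion is done:
- ctrl.move_ptp(position, orientation): joint-space move of the TCP to a pose.
- ctrl.movel(position, speed=150, rotation=None): straight line of the TCP; rotation=None keeps the orientation; speed is the mean speed in mm/s.
- ctrl.move_joints(angles): joint-space move.
- ctrl.gripper_to(opening, f_grip=None): finger opening in mm; f_grip is the grip in N (None keeps the last); returns when the fingers have stopped.
- ctrl.wait(seconds).
- ctrl.solve_ik(position, orientation): joint angles nearest the present ones, or None.
- ctrl.sense(): the state.
- ctrl.read_camera(name): name is "scene" or "side" or "wrist"; returns the picture (480x640x3 uint8, red, green, blue); there is no depth.
- ctrl.camera_model(name): a dict with "fx", "fy", "cx", "cy" (pixels), "k1" (the pictures are not rectified: a ray, as slopes to the right and down, at radius r is drawn at 1 + k1 r^2 times it, then the intrinsics apply), "R" (3x3) and "t" (3): a world point X has camera coordinates R X + t. Camera axes: x right, y down, z forward; pixel columns grow to the right and rows downward; lengths in mm; the calibration is good to about 2 mm. A picture is of the moment at which its call begins: read the wrist's pose just before it. camera_model takes no time and is no camera call; for the wrist camera it gives the pose at the moment of the call.
A pose or a line that the arm cannot do raises ctrl.Unreachable and nothing moves.
- ctrl.sign_off(): hands the job in, once; it reports no verdict.
Trained networks look in the newest picture that a camera, given by its name, has taken for a name from the list of things; names that differ only in an ending like _2 or _b are one class to them, and where a whole thing is asked for, a point or a joint stands for the part that bears it (a point fixed in the world has none). Each returns a list of dicts, best first, with "confidence" (0 to 1); they miss things now and then, are a little off and sometimes report something else, mostly with a low value. They report only what shows in the picture. A call takes as long as a camera call.
- ctrl.find_in(camera, query): "bbox" ([left, top, width, height] in pixels, round what is visible of it).
The state is a dict: "clock": time; "joint_pos": joint angles; "qvel": joint speeds; "effort": joint torques, N m; "tcp_pos": TCP position; "tcp_rot": TCP orientation; "ft_force": force on the tool from outside, world axes, zero at the start; "ft_torque": the same for the moment, N m; "width": finger opening in mm.
Only numpy, scipy, OpenCV 4.12 (cv2) and the standard library are available. Lean on these libraries where they do the work, as an engineer would, in place of code of your own. Each camera call takes 0.05 s, during which the arm holds its last target.

## Working session

There is one attempt and no reset: what is moved stays moved. The work goes in short steps, each a Python script; the robot and the scene stay as the last script left them, time stands still between calls to the robot, and variables do not carry over. Pictures are saved under pics/ and viewed, and the job is handed in when it is done.

```bash
mkdir -p pics; ls; python3 - <<'E'
from cell import ctrl
import cv2
s=ctrl.sense();print(s); print(ctrl.finger_overhang)
for n in ["scene","side","wrist"]:
    im=ctrl.read_camera(n); cv2.imwrite(f"pics/{n}0.png",im[:,:,::-1])
    m=ctrl.camera_model(n); print(n,m)
    for q in ["tray","tray_grip","plank","panel1_centre","panel1_ring","hook1","gate1","brush_jar","paint_bottle","paint_tin","varnish_jar","palette_knife"]:
        print(q,[( [round(x) for x in d["bbox"]],round(d["confidence"],2)) for d in ctrl.find_in(n,q)[:5]])
E
```

```text
pics
{'clock': 0.0, 'joint_pos': array([ 1.1008023 ,  0.52200237, -0.03631153,  1.60000522,  0.02121791,
        1.02104178, -0.11276753]), 'qvel': array([-2.51401751e-04,  2.03075835e-05,  5.47734784e-04, -1.39741424e-03,
       -9.38288312e-04, -2.08760985e-04,  1.52695440e-03]), 'effort': array([ 7.18703286e-04, -9.27139950e+01,  1.98056437e+00, -3.69942927e+01,
        1.79323921e-02,  8.15765932e-03,  4.86713475e-05]), 'tcp_pos': array([ 243.11122544, -575.46280041,  255.73413568]), 'tcp_rot': array([ 9.80085100e-01,  1.98577212e-01, -1.53652288e-04, -5.13162302e-04]), 'ft_force': array([ 0.06653231,  0.44901912, -0.09408795]), 'ft_torque': array([2.24198691e-02, 8.05457831e-05, 5.75784217e-02]), 'width': 85.76214156791643}
25.0
scene {'fx': 459.38010205672873, 'fy': 459.38010205672873, 'cx': 318.65397575322197, 'cy': 240.595906005775, 'k1': -0.07327480337128607, 'R': array([[ 0.65714993,  0.75373464, -0.0061697 ],
       [ 0.48350218, -0.42779663, -0.76368559],
       [-0.57825567,  0.49887287, -0.64555886]]), 't': array([-378.69187056, -115.91065412, 1368.25339272])}
tray [([1
[... 1186 characters left out ...]
.62)]
paint_bottle [([295, 260, 20, 32], 0.76)]
paint_tin [([238, 241, 36, 48], 0.96)]
varnish_jar [([386, 279, 32, 42], 0.94)]
palette_knife [([362, 336, 29, 83], 0.71), ([314, 367, 10, 65], 0.69)]
wrist {'fx': 426.8400940878539, 'fy': 426.8400940878539, 'cx': 324.03229572257726, 'cy': 247.63903344168563, 'k1': 0.0016747444378110406, 'R': array([[ 0.38924996, -0.9211315 , -0.00111304],
       [-0.87001507, -0.36804567,  0.32804904],
       [-0.30258595, -0.12672472, -0.94466004]]), 't': array([-624.09503779,  -43.42381672,  381.86073535])}
tray []
tray_grip []
plank []
panel1_centre []
panel1_ring []
hook1 []
gate1 []
brush_jar []
paint_bottle []
paint_tin []
varnish_jar []
palette_knife []
```

View pics/scene0.png

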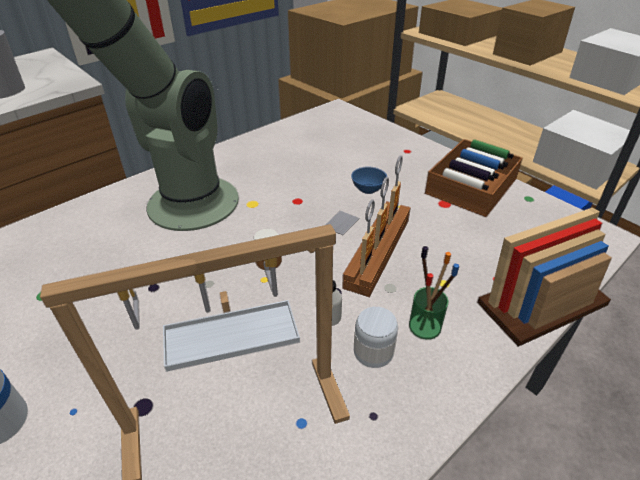

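View pics/side0.png

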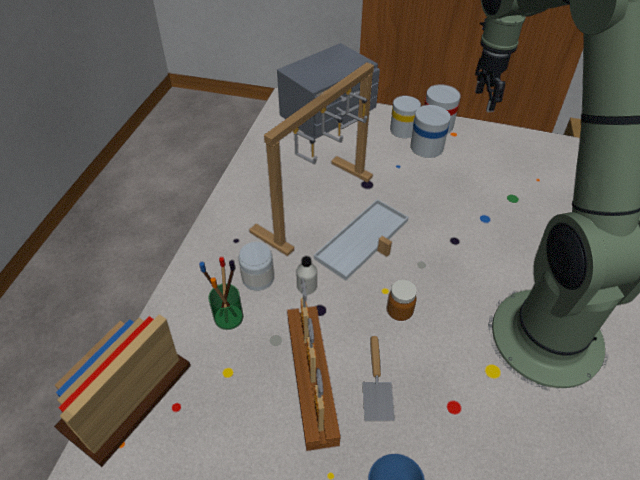

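View pics/wrist0.png

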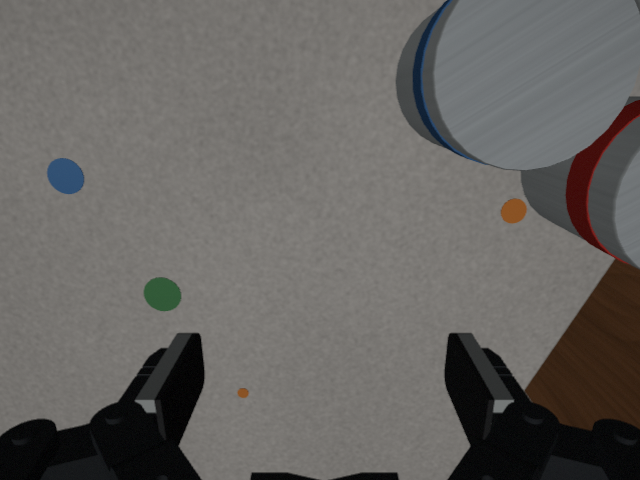

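```bash
cat > crop.py <<'E'
import cv2,sys,numpy as np
def crop(src,dst,x,y,w,h,s):
    im=cv2.imread(src)[y:y+h,x:x+w]
    im=cv2.resize(im,None,fx=s,fy=s,interpolation=cv2.INTER_CUBIC)
    for i in range(0,w,20):
        cv2.line(im,(i*s,0),(i*s,6),(0,0,255),1); cv2.putText(im,str(x+i),(i*s,16),0,.35,(0,0,255),1)
    for j in range(0,h,20):
        cv2.line(im,(0,j*s),(6,j*s),(0,0,255),1); cv2.putText(im,str(y+j),(8,j*s+4),0,.35,(0,0,255),1)
    cv2.imwrite(dst,im)
if __name__=="__main__":
    crop(sys.argv[1],sys.argv[2],*map(int,sys.argv[3:8]))
E
python3 crop.py pics/scene0.png pics/s_tray.png 40 220 200 150 4
python3 crop.py pics/scene0.png pics/s_tray2.png 190 210 200 150 4
python3 crop.py pics/scene0.png pics/s_plank.png 320 140 150 160 4 
python3 crop.py pics/side0.png pics/d_tray.png 230 60 200 150 4
python3 crop.py pics/side0.png pics/d_tray2.png 230 180 200 150 4
python3 crop.py pics/side0.png pics/d_plank.png 250 290 160 160 4; python3 -c "
import cv2
for f in ['s_plank','d_plank']:print(cv2.imread('pics/'+f+'.png').shape)"
```

```text
(640, 600, 3)
(640, 640, 3)
```

```bash
python3 crop.py pics/scene0.png pics/s_plank.png 320 145 150 150 4;python3 crop.py pics/side0.png pics/d_plank.png 250 300 160 150 4
```

```text
(no output)
```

View pics/s_tray.png

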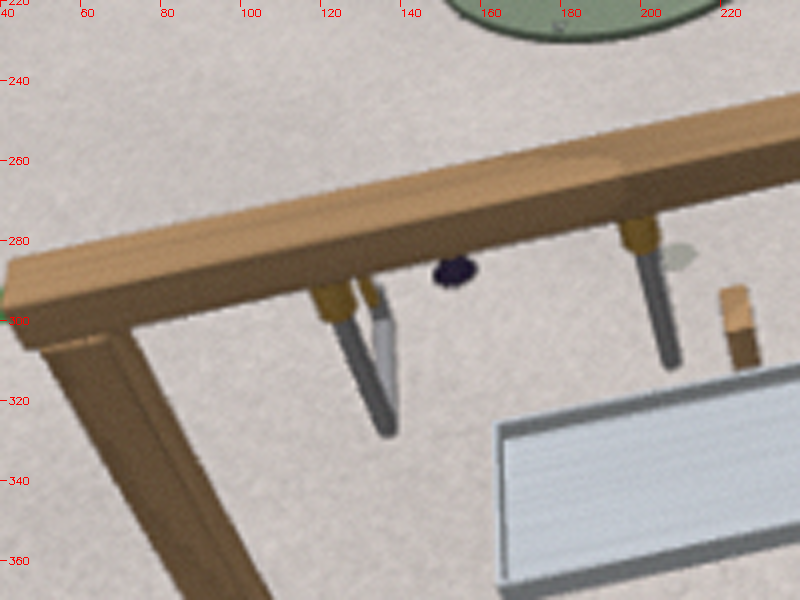

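View pics/s_tray2.png

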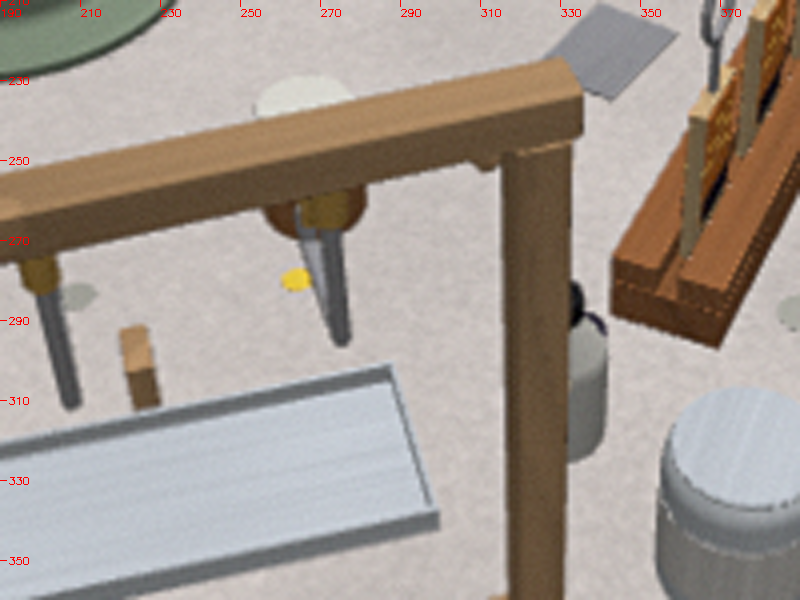

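View pics/s_plank.png

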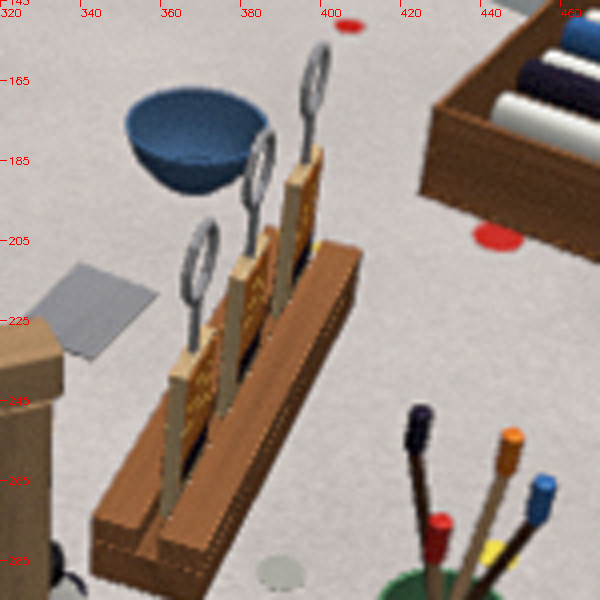

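View pics/d_tray.png

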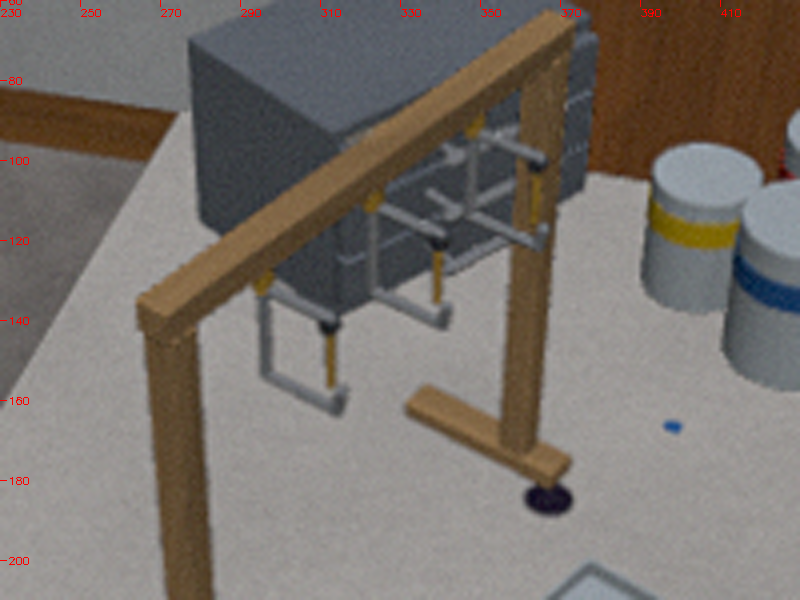

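View pics/d_tray2.png

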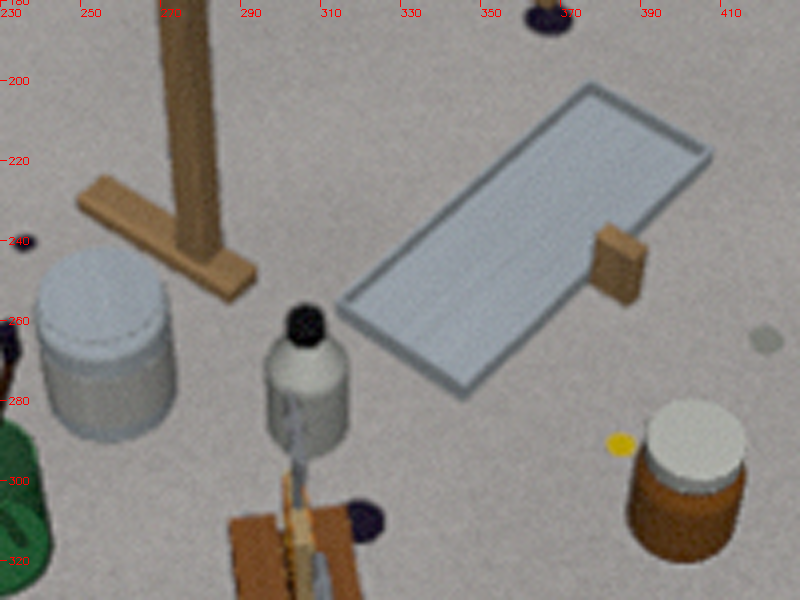

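View pics/d_plank.png

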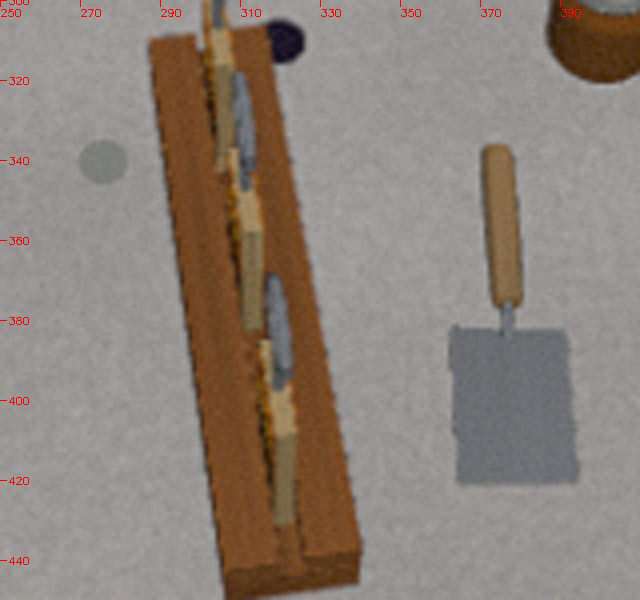

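```bash
cat > h.py <<'E'
import numpy as np, cv2
from scipy.optimize import least_squares
from scipy.spatial.transform import Rotation as Ro
from cell import ctrl
def proj(m,X):
    X=np.atleast_2d(np.asarray(X,float)); c=X@np.array(m["R"]).T+np.array(m["t"])
    a=c[:,:2]/c[:,2:]; r2=(a**2).sum(1,keepdims=True); a=a*(1+m["k1"]*r2)
    return a*[m["fx"],m["fy"]]+[m["cx"],m["cy"]]
def Rz(a): return np.array([[np.cos(a),-np.sin(a),0],[np.sin(a),np.cos(a),0],[0,0,1]])
def place(p,L): # p=x,y,yaw
    return np.atleast_2d(np.asarray(L,float))@Rz(p[2]).T+[p[0],p[1],0]
def fit(obs,p0,cams):
    """obs list of (cam, local pt, pixel)"""
    def f(p):
        return np.concatenate([(proj(cams[c],place(p,l))[0]-px) for c,l,px in obs])
    s=least_squares(f,p0,loss='soft_l1',f_scale=1.0); return s.x,f(s.x).reshape(-1,2)
def quat(yaw):
    """tool pointing down, jaw (tool y) axis along direction yaw (world)"""
    y=np.array([np.cos(yaw),np.sin(yaw),0]); z=np.array([0,0,-1.]); x=np.cross(y,z)
    return Ro.from_matrix(np.c_[x,y,z]).as_quat()
E
cat > fit0.py <<'E'
from h import *
C={n:ctrl.camera_model(n) for n in("scene","side")}
for n in C: print(n,-np.array(C[n]["R"]).T@C[n]["t"])
o=[]
for y,a,b,c in [(105,(296.2,153.7),(314.5,162.5),(312,141)),(0,(323.2,133.2),(340.7,141),(340,121)),(-105,(347.5,113),(365.5,121.2),(364.5,100.7))]:
    o+=[("side",(30,y,270),a),("side",(-28,y,270),b),("side",(-20,y,62),c) if 0 else ("side",(-20,y,270+63),c)]
for y,a in [(105,(275.2,295.5)),(0,(207.3,311)),(-105,(136.5,327.5))]: o+=[("scene",(32,y,268),a)]
p,r=fit(o,[650,-50,0.],C); print("stand",p,np.round(r,1).tolist())
# tray: top rim corners z=18 outer
o=[("scene",(-55,-140,18),(164.6,325.8)),("scene",(-55,140,18),(287.5,301.2)),("scene",(55,140,18),(299.5,338.5)),("scene",(55,-140,18),(165,366.5)),
("side",(55,-140,18),(377.5,200.8)),("side",(-55,-140,18),(408,217.5)),("side",(55,140,18),(314.5,256)),("side",(-55,140,18),(345.5,277))]
p,r=fit(o,[600,-50,0.],C); print("tray",p,np.round(r,1).tolist())
# plank top corners z=50
o=[("scene",(-35,-160,50),(343.2,273.5)),("scene",(35,-160,50),(372,283)),("scene",(35,160,50),(410,208.5)),
("side",(35,-160,50),(287.5,310.5)),("side",(-35,-160,50),(316.5,307)),("side",(-35,160,50),(340.5,436)),("side",(35,160,50),(306,443))]
p,r=fit(o,[600,250,0.],C); print("plank",p,np.round(r,1).tolist())
E
python3 fit0.py
```

```text
scene [1096.10066516 -446.73749994  792.43239284]
side [ 361.27273849  780.04530768 1087.49353809]
stand [ 609.07014344 -261.99394346  -19.25289802] [[-0.2, -0.8], [0.2, 0.1], [-0.1, -1.0], [-0.4, -0.9], [0.5, 0.2], [-0.6, -2.0], [-0.1, 0.5], [-0.1, 0.5], [-0.1, -0.7], [-0.1, -0.8], [0.2, -0.4], [-0.1, -0.4]]
tray [ 5.00438770e+02 -1.84575613e+02 -4.44703229e-01] [[-1.8, -1.4], [0.8, -2.5], [0.4, -2.6], [-0.8, -0.8], [-1.2, -2.0], [-0.3, -0.8], [-1.9, -1.2], [-0.2, -0.4]]
plank [5.19911596e+02 2.52722569e+02 4.30102187e-01] [[-0.6, -0.7], [-0.7, -1.5], [-0.3, -2.8], [-1.9, -0.9], [-1.4, -1.4], [0.1, 1.2], [-0.4, -0.2]]
```

```bash
cat > t1.py <<'E'
from h import *
C={n:ctrl.camera_model(n) for n in("scene","side")}
def tri(a,b,fixz=None):
    f=lambda X:np.concatenate([proj(C["scene"],X)[0]-a,proj(C["side"],X)[0]-b])
    s=least_squares(f,[550,100,100]); return s.x,s.fun
P=np.array([520,252.7,.43])
for n,a,b in [("ringA",(370,210.5),(304.5,290)),("ringB",(385,187.5),(311,332.5)),("ringC",(398.75,165.5),(319.75,381)),
 ("paint_bottle_top",(334,282),(306.5,259)),("knife_blade", (342,222),(379,401)),("varn_top",(270,236.5),(404,288)),
 ("tin_top",(376,323),(255.5,253)),("brushjar rim",(430,295),(226,289))]:
    x,r=tri(a,b); print(n,x.round(1),r.round(1),"plank frame",(Rz(P[2]).T@(x-[P[0],P[1],0])).round(1))
# plank fit w/ unknown free z etc: print predicted pix of corners
for n in C: print(n,proj(C[n],place(P,[(sx*35,sy*160,50) for sx in(-1,1) for sy in(-1,1)])).round(1).tolist())
E
python3 t1.py
```

```text
ringA [560.1 161.  199. ] [-0.9 -0.3 -0.9  0.3] plank frame [  -1.8 -100.   199. ]
ringB [519.2 254.  197.3] [-0.8 -0.2 -0.6  0.2] plank frame [ -0.2   1.5 197.3]
ringC [475.7 349.9 199.4] [-1.2 -0.4 -0.9  0.3] plank frame [  0.3 106.8 199.4]
paint_bottle_top [603.4  14.1 111.5] [-2.  -0.7 -2.2  0.9] plank frame [ -23.7 -251.6  111.5]
knife_blade [365.  266.2   0.4] [-1.3 -0.5 -1.   0.4] plank frame [-135.3   76.9    0.4]
varn_top [365.8  19.4  86. ] [-2.7 -1.3 -2.5  1.5] plank frame [-237.4 -147.7   86. ]
tin_top [730.6  12.7  94. ] [-0.7 -0.2 -0.8  0.2] plank frame [  91.4 -306.    94. ]
brushjar rim [757.2 141.  103.9] [-1.5 -0.3 -1.7  0.3] plank frame [ 169.  -200.4  103.9]
scene [[342.7, 272.8], [385.5, 199.7], [371.3, 281.6], [409.7, 205.7]]
side [[315.1, 305.6], [340.6, 437.2], [285.5, 309.6], [305.6, 442.7]]
```

```bash
cat >> h.py <<'E'
def ori(a,t,flip=1):
    """tool rotation: approach heading a, tilt t from straight down (pi/2=horizontal)"""
    z=np.array([np.sin(t)*np.cos(a),np.sin(t)*np.sin(a),-np.cos(t)])
    y=flip*np.array([-np.sin(a),np.cos(a),0]); x=np.cross(y,z)
    return Ro.from_matrix(np.c_[x,y,z]).as_quat()
def tcp(g,q,ahead=6.):
    """TCP for grasp point g"""
    return np.asarray(g,float)-ahead*Ro.from_quat(q).as_matrix()[:,2]
STAND=np.array([609.07,-261.99,-0.4034]); PLANK=np.array([520,252.7,.425]); TRAY=np.array([500.4,-184.6,-.4447])
def w(fr,l): return place(fr,l)[0]
E
cat > ikc.py <<'E'
from h import *
d=np.degrees
for fl in(1,-1):
  for name,fr,l,ts in [("tray",TRAY,(-76,0,36),(0,30,45,60)),("trayd",STAND,(-76,0,36),(0,30,45,60))]+\
   [("p%d"%y,PLANK,(0,y,z),(60,75,90)) for y in(-103,0,107) for z in(115,200)]+\
   [("h%d"%y,STAND,(x,y,z),(60,75,90)) for y in(-105,0,105) for x,z in((-150,200),(10,191),(10,168))]:
    for t in ts:
      q=ori(fr[2],np.radians(t),fl); j=ctrl.solve_ik(tcp(w(fr,l),q),q)
      print(fl,name,l,t,None if j is None else np.round(j,2).tolist())
E
python3 ikc.py
```

```text
1 tray (-76, 0, 36) 0 [0.55, 0.68, -0.45, 2.15, 0.67, 0.45, 0.7]
1 tray (-76, 0, 36) 30 None
1 tray (-76, 0, 36) 45 None
1 tray (-76, 0, 36) 60 None
1 trayd (-76, 0, 36) 0 [0.66, 0.81, -0.52, 1.81, 0.61, 0.68, 0.96]
1 trayd (-76, 0, 36) 30 [1.16, 1.19, -1.28, 2.19, 1.99, 1.07, -0.04]
1 trayd (-76, 0, 36) 45 [1.19, 1.35, -1.28, 2.33, 2.43, 1.28, -0.22]
1 trayd (-76, 0, 36) 60 None
1 p-103 (0, -103, 115) 60 None
1 p-103 (0, -103, 115) 75 None
1 p-103 (0, -103, 115) 90 [0.95, 2.09, -1.31, 2.39, 3.56, 1.05, 0.24]
1 p-103 (0, -103, 200) 60 None
1 p-103 (0, -103, 200) 75 None
1 p-103 (0, -103, 200) 90 None
1 p0 (0, 0, 115) 60 None
1 p0 (0, 0, 115) 75 None
1 p0 (0, 0, 115) 90 None
1 p0 (0, 0, 200) 60 None
1 p0 (0, 0, 200) 75 None
1 p0 (0, 0, 200) 90 None
1 p107 (0, 107, 115) 60 None
1 p107 (0, 107, 115) 75 None
1 p107 (0, 107, 115) 90 [-1.21, 1.31, 0.16, 2.42, 2.36, 1.89, -2.09]
1 p107 (0, 107, 200) 60 None
1 p107 (0, 107, 200) 75 None
1 p107 (0, 107, 200) 90 None
1 h-105 (-150, -105, 200) 60 None
1 h-105 (-150, -105, 200) 75 None
1 h-105 (-150, -105, 200) 90 None
1 h-105 (10, -105, 191) 60
[... 3219 characters left out ...]
168) 60 [0.92, 0.82, -0.86, 2.27, 2.66, 0.98, 2.33]
-1 h0 (10, 0, 168) 75 [0.94, 1.04, -0.87, 2.32, 2.96, 1.39, 2.3]
-1 h0 (10, 0, 168) 90 [-0.61, 1.93, 1.19, 2.36, 2.62, 1.41, -0.01]
-1 h105 (-150, 105, 200) 60 None
-1 h105 (-150, 105, 200) 75 None
-1 h105 (-150, 105, 200) 90 None
-1 h105 (10, 105, 191) 60 [0.67, 0.77, -0.86, 2.23, 2.43, 1.06, 2.32]
-1 h105 (10, 105, 191) 75 [0.34, 0.82, -0.45, 2.31, 2.7, 1.39, 1.9]
-1 h105 (10, 105, 191) 90 [-0.64, 1.35, 0.79, 2.34, 2.58, 1.42, 0.72]
-1 h105 (10, 105, 168) 60 [0.67, 0.83, -0.87, 2.24, 2.47, 1.12, 2.31]
-1 h105 (10, 105, 168) 75 [0.18, 0.85, -0.24, 2.31, 2.72, 1.39, 1.74]
-1 h105 (10, 105, 168) 90 [-0.65, 1.42, 0.79, 2.32, 2.54, 1.41, 0.67]
```

```bash
cat > ikg.py <<'E'
from h import *
m=ctrl.camera_model("wrist"); s=ctrl.sense(); R=Ro.from_quat(s["tcp_rot"]).as_matrix()
cw=-np.array(m["R"]).T@m["t"]; print("cam in tool",R.T@(cw-s["tcp_pos"]), "fwd",R.T@np.array(m["R"])[2])
def ok(fr,l,t,back=0):
    for fl in(1,-1):
        q=ori(fr[2]+back,np.radians(t),fl)
        if ctrl.solve_ik(tcp(w(fr,l),q),q) is not None: return True
    return False
T=(0,15,30,40,45,50,55,60,70,80,90)
for y in(-103,0,107):
  for z in(115,130,220): print("plank",y,z,[t for t in T if ok(PLANK,(0,y,z),t)])
for y in(-105,0,105):
  for x in(-60,-20,10):
   for z in(170,195,240): print("stand",y,x,z,[t for t in T if ok(STAND,(x,y,z),t)])
E
python3 ikg.py
```

```text
cam in tool [  84.2733138    -0.49720069 -117.99077776] fwd [-0.32806634 -0.00102993  0.94465412]
plank -103 115 [0, 15, 30, 40, 45, 50, 90]
plank -103 130 [0, 15, 30, 40, 45, 50]
plank -103 220 [0, 15, 30, 40, 45, 50]
plank 0 115 [0, 15, 30, 40, 45]
plank 0 130 [0, 15, 30, 40, 45]
plank 0 220 [0, 15, 30, 40, 45, 50]
plank 107 115 [0, 15, 30, 40, 45, 50, 55, 90]
plank 107 130 [0, 15, 30, 40, 45, 50, 55, 90]
plank 107 220 [0, 15, 30, 40, 45, 50, 55]
stand -105 -60 170 [0, 15, 30, 40, 45, 50, 55, 60, 90]
stand -105 -60 195 [0, 15, 30, 40, 45, 50, 55, 60]
stand -105 -60 240 [0, 15, 30, 40, 45, 50, 55, 60]
stand -105 -20 170 [0, 15, 30, 40, 45, 50, 55, 60, 70, 80, 90]
stand -105 -20 195 [0, 15, 30, 40, 45, 50, 55, 60, 70, 80, 90]
stand -105 -20 240 [0, 15, 30, 40, 45, 50, 55, 60, 70, 80, 90]
stand -105 10 170 [0, 15, 30, 40, 45, 50, 55, 60, 70, 80, 90]
stand -105 10 195 [0, 15, 30, 40, 45, 50, 55, 60, 70, 80, 90]
stand -105 10 240 [0, 15, 30, 40, 45, 50, 55, 60, 70, 80, 90]
stand 0 -60 170 [0, 15, 30, 40, 45, 50, 55]
stand 0 -60 195 [0, 15, 30, 40, 45, 50, 55]
stand 0 -60 240 [0, 15, 30,
[... 188 characters left out ...]

stand 0 10 170 [0, 15, 30, 40, 45, 50, 55, 60, 70, 80, 90]
stand 0 10 195 [0, 15, 30, 40, 45, 50, 55, 60, 70, 80, 90]
stand 0 10 240 [0, 15, 30, 40, 45, 50, 55, 60, 70, 80, 90]
stand 105 -60 170 [0, 15, 30, 40, 45, 50, 55, 60, 90]
stand 105 -60 195 [0, 15, 30, 40, 45, 50, 55, 60]
stand 105 -60 240 [0, 15, 30, 40, 45, 50, 55, 60]
stand 105 -20 170 [0, 15, 30, 40, 45, 50, 55, 60, 70, 80, 90]
stand 105 -20 195 [0, 15, 30, 40, 45, 50, 55, 60, 70, 80, 90]
stand 105 -20 240 [0, 15, 30, 40, 45, 50, 55, 60, 70, 80, 90]
stand 105 10 170 [0, 15, 30, 40, 45, 50, 55, 60, 70, 80, 90]
stand 105 10 195 [0, 15, 30, 40, 45, 50, 55, 60, 70, 80, 90]
stand 105 10 240 [0, 15, 30, 40, 45, 50, 55, 60, 70, 80, 90]
```

```bash
cat > a1.py <<'E'
from h import *
T=TRAY; T2=np.array([*STAND[:2],STAND[2]])
for t in(10,15,18,20,22,25,30):
    r=[]
    for fr,z in((T,36),(T,140),(T2,36)):
        q=ori(fr[2],np.radians(t),1); j=ctrl.solve_ik(tcp(w(fr,(-77,0,z)),q),q); r.append(None if j is None else np.round(j,2).tolist())
    print(t,r)
E
python3 a1.py
```

```text
10 [[0.34, 0.62, -0.2, 2.3, 1.2, 0.17, 0.13], [0.62, 0.42, -0.54, 2.24, 0.64, 0.45, 0.69], [0.59, 0.74, -0.4, 1.96, 0.79, 0.41, 0.76]]
15 [[0.97, 0.88, -1.07, 2.33, 1.64, 0.8, -0.19], [0.55, 0.39, -0.47, 2.31, 0.84, 0.34, 0.48], [0.51, 0.72, -0.29, 2.04, 0.98, 0.26, 0.54]]
18 [[1.08, 1.05, -1.28, 2.36, 1.73, 1.05, -0.21], [0.46, 0.37, -0.37, 2.35, 1.02, 0.27, 0.29], [0.47, 0.71, -0.25, 2.08, 1.3, 0.2, 0.21]]
20 [[1.07, 1.06, -1.28, 2.39, 1.79, 1.07, -0.26], [0.35, 0.36, -0.26, 2.38, 1.19, 0.21, 0.11], [0.62, 0.73, -0.45, 2.1, 1.58, 0.32, -0.02]]
22 [None, [0.51, 0.37, -0.45, 2.4, 1.46, 0.28, -0.16], [0.92, 0.87, -0.86, 2.11, 1.7, 0.62, -0.02]]
25 [None, [0.56, 0.38, -0.53, 2.43, 1.72, 0.34, -0.43], [1.05, 0.99, -1.07, 2.14, 1.83, 0.82, -0.04]]
30 [None, None, [1.16, 1.19, -1.28, 2.19, 1.99, 1.07, -0.04]]
```

```bash
cat > a2.py <<'E'
from h import *
t=np.radians(13)
q=ori(TRAY[2],t,1)
g=w(TRAY,(-77,0,36))
ctrl.gripper_to(60,60)
ctrl.move_ptp(tcp(g+[0,0,110],q),q)
im=ctrl.read_camera("wrist"); cv2.imwrite("pics/w1.png",im[:,:,::-1])
m=ctrl.camera_model("wrist")
for n,l in (("gripTopC",(-72,0,52)),("cornL",(-55,140,18)),("cornR",(-55,-140,18))): print(n,proj(m,w(TRAY,l)).round(0))
print(ctrl.sense()["clock"],ctrl.sense()["joint_pos"].round(2))
E
python3 a2.py
```

```text
gripTopC [[325. 236.]]
cornL [[551. 231.]]
cornR [[100. 232.]]
4.1083 [ 0.6   0.39 -0.52  2.27  0.72  0.4   0.6 ]
```

View pics/w1.png

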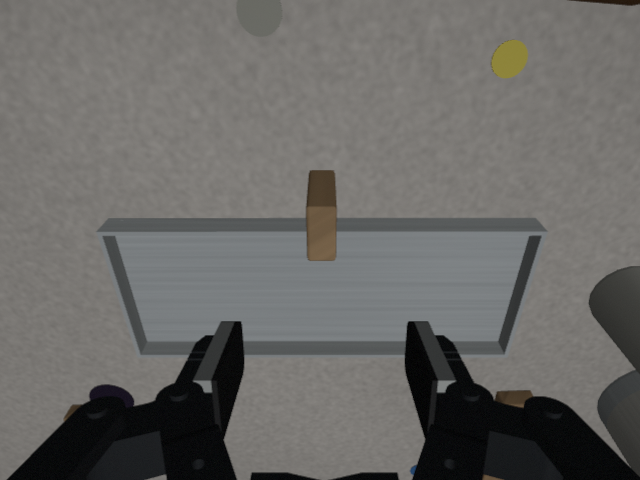

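```bash
cat > a3.py <<'E'
from h import *
t=np.radians(13)
q=ori(TRAY[2],t,1); g=w(TRAY,(-77,0,36))
ctrl.movel(tcp(g,q),speed=100)
ctrl.gripper_to(10,60); s=ctrl.sense(); print(s["width"],s["ft_force"].round(1),s["clock"])
q2=ori(STAND[2],t,1); g2=w(STAND,(-77,0,36))
ctrl.movel(tcp(g2,q2),speed=60,rotation=q2)
s=ctrl.sense(); print(s["width"],s["ft_force"].round(1),s["clock"])
for n in("scene","side"): cv2.imwrite(f"pics/{n}1.png",ctrl.read_camera(n)[:,:,::-1])
E
python3 a3.py
```

```text
15.642603476895296 [-2.   0.4  7.9] 6.1833
14.984364306844236 [-7.7  5.9 13.6] 8.5667
```

View pics/scene1.png

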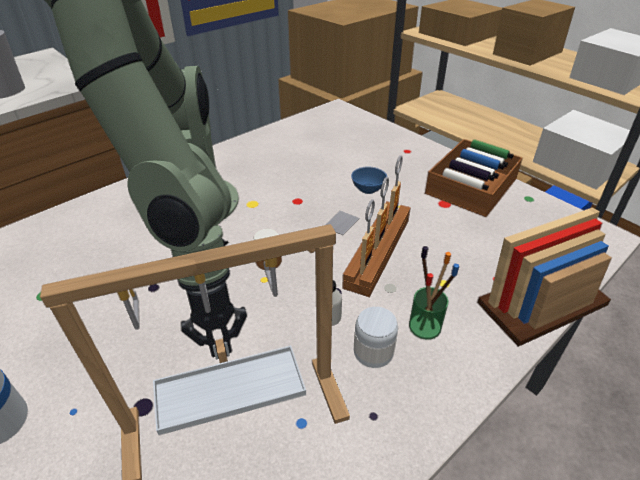

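View pics/side1.png

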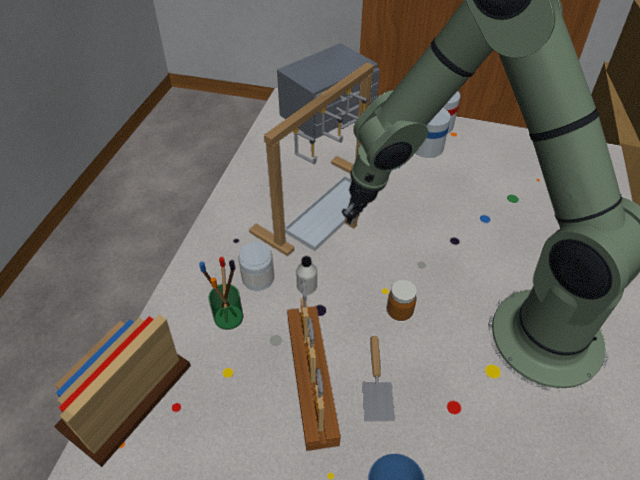

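```bash
cat > a4.py <<'E'
from h import *
t=np.radians(13)
q2=ori(STAND[2],t,1); g2=w(STAND,(-77,0,36))
ctrl.gripper_to(50)
ctrl.movel(tcp(w(STAND,(-100,0,130)),q2),speed=120)
ctrl.movel(tcp(w(STAND,(-180,60,260)),q2),speed=200)
s=ctrl.sense(); print(s["width"],s["ft_force"].round(1),s["clock"],s["joint_pos"].round(2))
for n in("scene","side","wrist"): cv2.imwrite(f"pics/{n}2.png",ctrl.read_camera(n)[:,:,::-1])
E
python3 a4.py; python3 crop.py pics/scene2.png pics/s2.png 140 320 180 120 4; python3 crop.py pics/side2.png pics/d2.png 260 150 150 110 5
```

```text
49.90840043424966 [ 0.8 -0.2 -0.7] 11.0167 [ 0.87  0.28 -0.87  2.08  0.46  0.72  0.88]
```

View pics/s2.png

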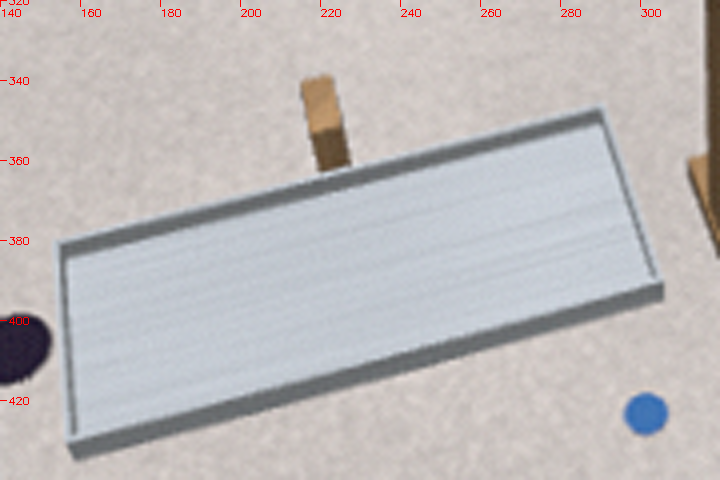

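View pics/d2.png

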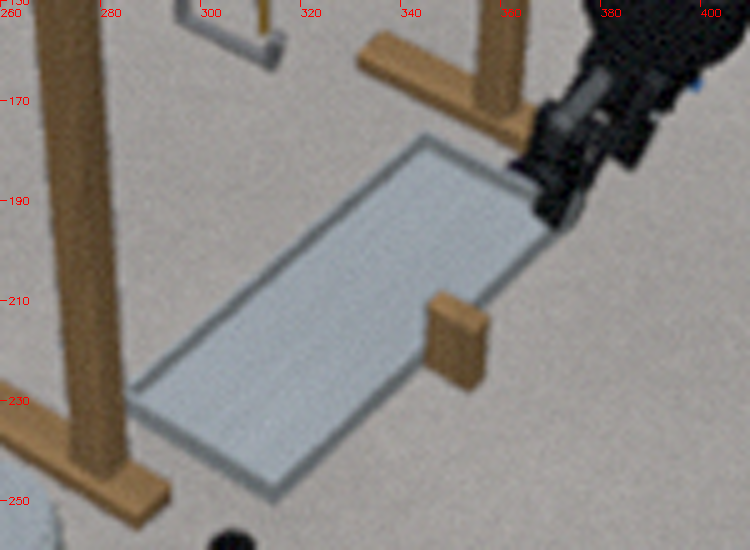

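View pics/wrist2.png

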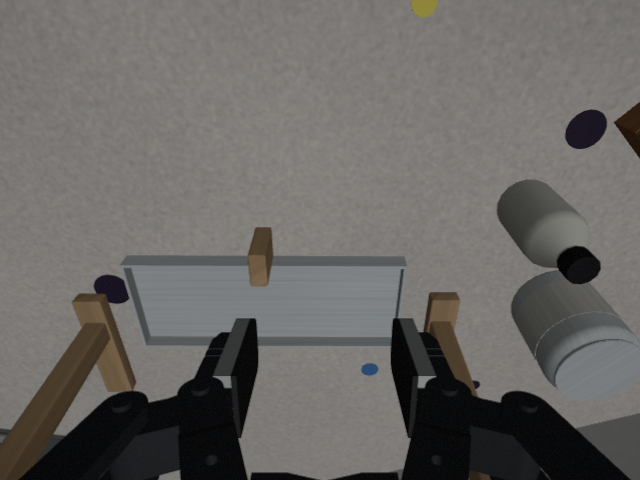

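```bash
cat > a5.py <<'E'
from h import *
C={n:ctrl.camera_model(n) for n in("scene","side","wrist")}
o=[("scene",(-55,-140,18),(154.8,380.3)),("scene",(-55,140,18),(290.5,347)),("scene",(55,140,18),(305.8,390.7)),("scene",(55,-140,18),(157.5,430.3)),
("side",(55,-140,18),(344.8,177)),("side",(55,140,18),(285.8,230)),("side",(-55,140,18),(314.5,248))]
o2=[("wrist",(-55,-140,18),(122,263.5)),("wrist",(-55,140,18),(405.5,263))]
for oo in(o,o2,o+o2):
    p,r=fit(oo,STAND.copy(),C); print("tray",p,"in stand",place((0,0,-STAND[2]),(p[0]-STAND[0],p[1]-STAND[1],0)).round(1),p[2]-STAND[2]); print(r.round(1).tolist())
print(proj(C["wrist"],place(STAND,[(-10,-185,h) for h in(15,20,25)]+[(-10,185,h) for h in(15,20,25)])).round(1).tolist(),"obs 91,296 443,293")
E
python3 a5.py
```

```text
tray [ 6.10047762e+02 -2.59253968e+02 -4.01470725e-01] in stand [[-0.2  2.9  0. ]] 0.0019292753791724238
[[-1.8, -0.8], [0.5, -3.1], [0.7, -2.3], [-0.9, -0.1], [-1.3, -1.9], [-3.0, -1.9], [-0.5, -1.0]]
tray [ 6.06827271e+02 -2.59116948e+02 -4.01702830e-01] in stand [[-3.2  1.8  0. ]] 0.001697169586928171
[[-2.5, 0.3], [2.6, 0.1]]
tray [ 6.08045669e+02 -2.58319334e+02 -3.99880153e-01] in stand [[-2.4  3.   0. ]] 0.00351984688754009
[[-1.9, -1.6], [0.2, -4.0], [0.4, -3.4], [-0.8, -1.2], [-0.9, -1.6], [-2.4, -1.5], [0.2, -0.6], [-1.1, 1.2], [3.7, 0.6]]
[[87.3, 300.5], [85.0, 303.6], [82.7, 306.8], [444.5, 300.2], [445.7, 303.2], [446.9, 306.4]] obs 91,296 443,293
```

```bash
cat > b1.py <<'E'
from h import *
t=np.radians(45)
q=ori(PLANK[2],t,1); zt=Ro.from_quat(q).as_matrix()[:,2]
g=w(PLANK,(0,-100.5,115))
ctrl.gripper_to(76,80)
ctrl.movel(tcp(w(STAND,(-180,60,330)),ori(STAND[2],np.radians(13),1)),speed=200)
pre=tcp(g,q)-80*zt
ctrl.move_ptp(pre+[0,0,60],q)
ctrl.movel(pre,speed=150)
im=ctrl.read_camera("wrist"); cv2.imwrite("pics/w3.png",im[:,:,::-1])
m=ctrl.camera_model("wrist")
print("A top edges",proj(m,[w(PLANK,(0,-100.5+d,z)) for z in(140,) for d in(-25,0,25)]).round(0).tolist(),"ring",proj(m,w(PLANK,(0,-100.5,202))).round(0))
print("plank corner", proj(m,[w(PLANK,(-35,-160,50)),w(PLANK,(35,-160,50))]).round(0))
s=ctrl.sense();print(s["clock"],s["joint_pos"].round(2),s["width"])
E
python3 b1.py
```

```text
Traceback (most recent call last):
  File "b1.py", line 8, in <module>
    ctrl.move_ptp(pre+[0,0,60],q)
    ~~~~~~~~~~~~~^^^^^^^^^^^^^^^^
cell.Unreachable: the arm cannot take that pose within its joint ranges
```

```bash
cat > ikg2.py <<'E'
from h import *
print(ctrl.sense()["joint_pos"].round(2),ctrl.sense()["tcp_pos"])
for y in(-100.5,1.5,107):
  for t in (42,45,48,50,55):
    q=ori(PLANK[2],np.radians(t),1)
    print(y,t,{(z): min([x for x in range(-80,1,10) if ctrl.solve_ik(tcp(w(PLANK,(x,y,z)),q),q) is not None],default=None) for z in(95,115,130,180,230,270)})
E
python3 ikg2.py
```

```text
[ 0.96  0.18 -0.94  1.98  0.3   0.86  1.04] [ 465.76702479 -135.84363972  336.10533113]
-100.5 42 {95: -40, 115: -50, 130: -50, 180: -60, 230: -70, 270: -80}
-100.5 45 {95: -30, 115: -30, 130: -30, 180: -40, 230: -50, 270: -80}
-100.5 48 {95: -20, 115: -20, 130: -20, 180: -30, 230: -40, 270: -60}
-100.5 50 {95: -10, 115: -10, 130: -10, 180: -20, 230: -30, 270: -40}
-100.5 55 {95: 0, 115: 0, 130: 0, 180: 0, 230: -10, 270: -20}
1.5 42 {95: -30, 115: -30, 130: -30, 180: -40, 230: -60, 270: -80}
1.5 45 {95: -20, 115: -20, 130: -20, 180: -20, 230: -40, 270: -50}
1.5 48 {95: -10, 115: -10, 130: -10, 180: -10, 230: -20, 270: -50}
1.5 50 {95: 0, 115: 0, 130: 0, 180: 0, 230: -20, 270: -30}
1.5 55 {95: None, 115: None, 130: None, 180: None, 230: 0, 270: -10}
107 42 {95: -50, 115: -50, 130: -50, 180: -60, 230: -70, 270: -80}
107 45 {95: -40, 115: -40, 130: -40, 180: -50, 230: -60, 270: -80}
107 48 {95: -30, 115: -30, 130: -30, 180: -30, 230: -40, 270: -60}
107 50 {95: -20, 115: -20, 130: -20, 180: -30, 230: -50, 270: -50}
107 55 {95: -10, 115: -10, 130: -10, 180: -10, 230: -20, 270: -40}
```

```bash
cat > b1.py <<'E'
from h import *
t=np.radians(46); y=-100.5
q=ori(PLANK[2],t,1)
P=lambda x,z: tcp(w(PLANK,(x,y,z)),q)
ctrl.move_ptp(P(-35,260),q)
im=ctrl.read_camera("wrist"); cv2.imwrite("pics/w3.png",im[:,:,::-1])
m=ctrl.camera_model("wrist")
print("A top edges",proj(m,[w(PLANK,(0,y+d,z)) for z in(140,) for d in(-25,0,25)]).round(0).tolist(),"ring",proj(m,w(PLANK,(0,y,202))).round(0))
print("plank corner", proj(m,[w(PLANK,(-35,-160,50)),w(PLANK,(35,-160,50))]).round(0))
s=ctrl.sense();print(s["clock"],s["joint_pos"].round(2),s["width"],s["ft_force"].round(1))
E
python3 b1.py
```

```text
A top edges [[277.0, 144.0], [324.0, 144.0], [371.0, 144.0]] ring [[324. 250.]]
plank corner [[215. -30.]
 [238.  72.]]
13.9417 [ 0.53  0.35 -1.02  2.36  2.35  0.33 -0.61] 75.75740390403818 [ 0.9  0.6 -0.3]
```

View pics/w3.png

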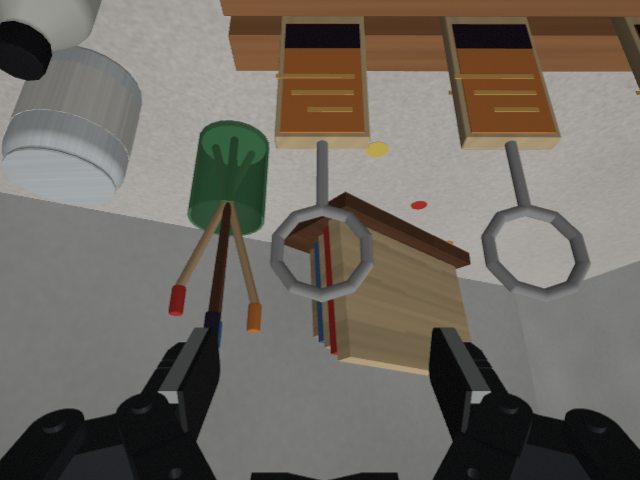

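```bash
cat > b2.py <<'E'
from h import *
t=np.radians(46); y=-101
q=ori(PLANK[2],t,1)
P=lambda x,z: tcp(w(PLANK,(x,y,z)),q)
ctrl.movel(P(-30,190),speed=120)
ctrl.movel(P(-22,128),speed=100)
s=ctrl.sense();print(s["clock"],s["ft_force"].round(1))
ctrl.movel(P(-6,116),speed=60)
s=ctrl.sense();print(s["clock"],s["ft_force"].round(1))
im=ctrl.read_camera("wrist"); cv2.imwrite("pics/w4.png",im[:,:,::-1])
im=ctrl.read_camera("scene"); cv2.imwrite("pics/scene4.png",im[:,:,::-1])
E
python3 b2.py; python3 crop.py pics/scene4.png pics/s4.png 300 100 160 150 4
```

```text
15.45 [-0.3 -0.4 -0.7]
15.9333 [ 0.6 -0.5 -0.4]
```

View pics/w4.png

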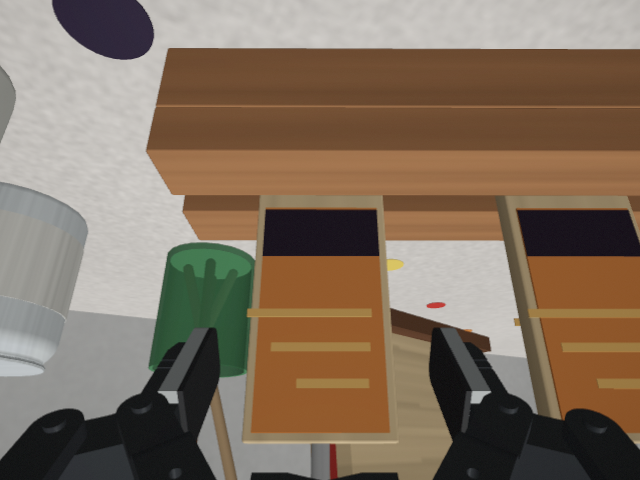

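View pics/s4.png

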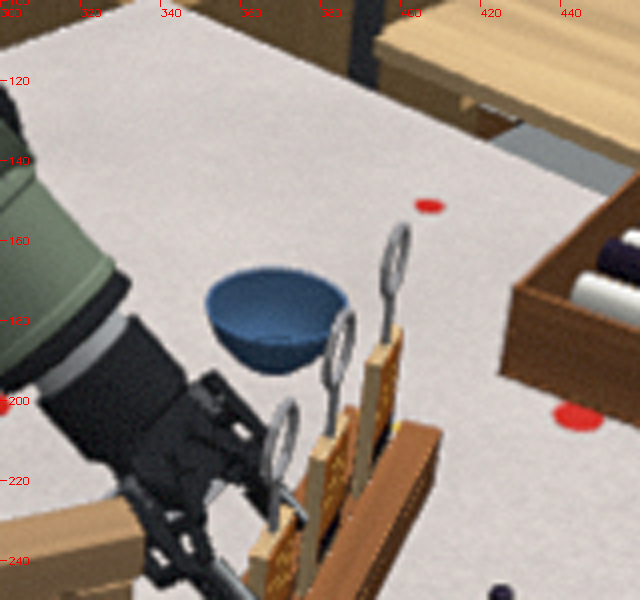

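```bash
cat > b3.py <<'E'
from h import *
t=np.radians(46); y=-101
q=ori(PLANK[2],t,1)
P=lambda x,z: tcp(w(PLANK,(x,y,z)),q)
ctrl.movel(P(-2,116),speed=60)
s=ctrl.sense();print(s["clock"],s["ft_force"].round(1))
ctrl.gripper_to(40,70)
s=ctrl.sense();print(s["clock"],s["width"],s["ft_force"].round(1))
ctrl.movel(P(-2,150),speed=60)
s=ctrl.sense();print(s["clock"],s["width"],s["ft_force"].round(1))
cv2.imwrite("pics/w5.png",ctrl.read_camera("wrist")[:,:,::-1])
ctrl.movel(P(-25,265),speed=120)
s=ctrl.sense();print(s["clock"],s["width"],s["ft_force"].round(1),s["joint_pos"].round(2))
for n in("scene","side"): cv2.imwrite(f"pics/{n}5.png",ctrl.read_camera(n)[:,:,::-1])
cv2.imwrite("pics/w6.png",ctrl.read_camera("wrist")[:,:,::-1])
E
python3 b3.py; python3 crop.py pics/scene5.png pics/s5.png 300 100 160 150 4;python3 crop.py pics/side5.png pics/d5.png 250 150 200 150 4
```

```text
16.2833 [-0.2 -0.2  0.5]
16.6333 48.390822392070305 [-2.1 -1.7  4.5]
17.35 48.76651303429788 [-1.  -0.5 -0.6]
18.525 48.73697428436834 [ 0.7  0.1 -1.1] [ 0.51  0.35 -1.    2.33  2.31  0.31 -0.57]
```

View pics/w6.png

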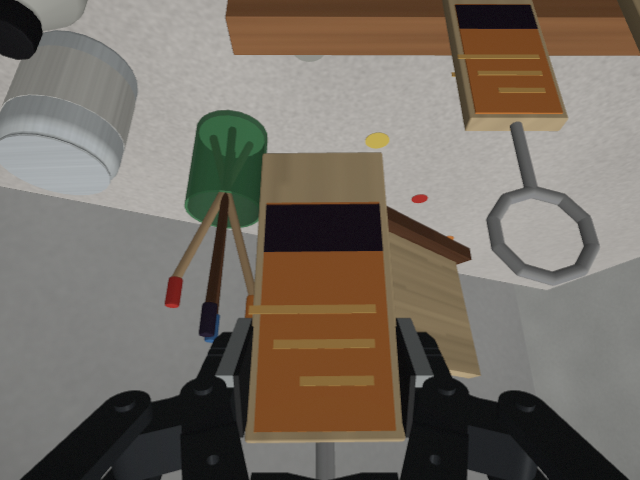

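View pics/s5.png

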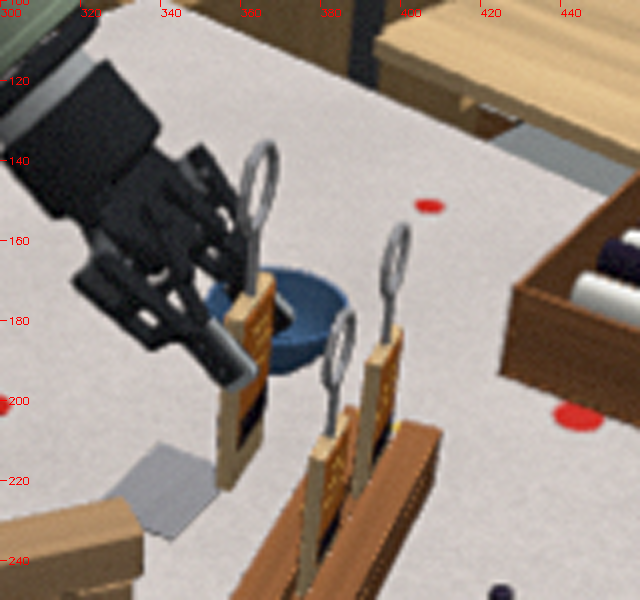

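View pics/d5.png

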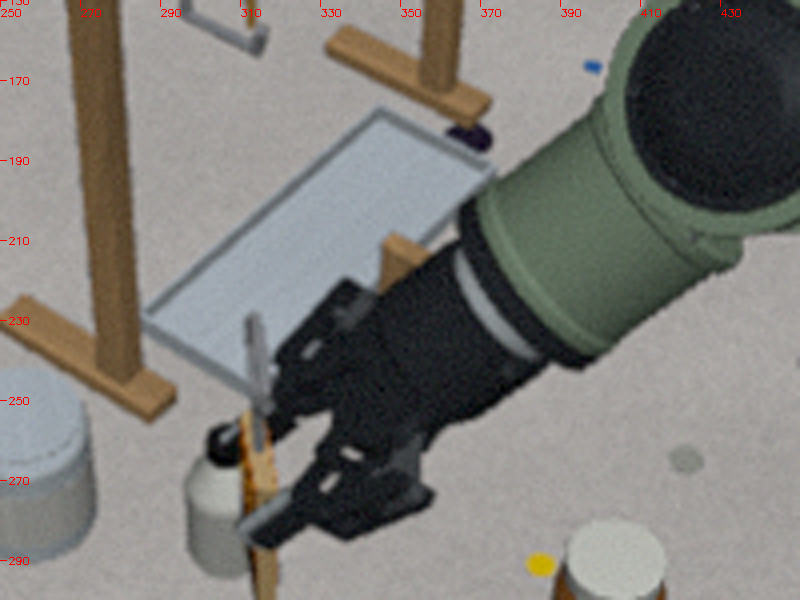

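```bash
cat > b4.py <<'E'
from h import *
from t1 import tri
X,r=tri((365,147),(314.3,236.5)); print(X,r,Rz(PLANK[2]).T@(X-[*PLANK[:2],0]),"exp",(-23,-101,351))
C={n:ctrl.camera_model(n) for n in("scene","side")}
for n in C: print(n,"exp ring c, top, bottom", proj(C[n],[w(PLANK,(-23,-101,z)) for z in(351,373,329,289)]).round(1).tolist())
E
python3 b4.py | tail -4
```

```text
side [[315.1, 305.6], [340.6, 437.2], [285.5, 309.6], [305.6, 442.7]]
[543.93113239 147.1629681  352.81766634] [-1.8242616  -0.69950497 -1.68398635  0.75556522] [ -21.71292296 -106.01562703  352.81766634] exp (-23, -101, 351)
scene exp ring c, top, bottom [[363.4, 145.9], [364.0, 135.8], [362.8, 155.6], [361.8, 172.7]]
side exp ring c, top, bottom [[313.7, 239.8], [313.7, 231.8], [313.8, 247.6], [313.8, 261.0]]
```

```bash
cat > c1.py <<'E'
from h import *
import sys
t=np.radians(46); y=float(sys.argv[1]); tag=sys.argv[2]
q=ori(STAND[2],t,1)
P=lambda x,z,yy=y: tcp(w(STAND,(x,yy,z)),q)
try: ctrl.movel(P(-78,270),speed=200,rotation=q)
except ctrl.Unreachable as e:
    print("movel unreachable"); ctrl.move_ptp(P(-78,270),q)
ctrl.movel(P(-68,205),speed=120)
s=ctrl.sense();print(s["clock"],s["width"],s["ft_force"].round(1),s["joint_pos"].round(2))
for n in("scene","side","wrist"): cv2.imwrite(f"pics/{n}{tag}.png",ctrl.read_camera(n)[:,:,::-1])
E
python3 c1.py -105 7; python3 crop.py pics/scene7.png pics/s7.png 40 180 200 150 4;python3 crop.py pics/side7.png pics/d7.png 260 60 160 130 5
```

```text
21.9083 48.41197133352043 [ 0.7 -1.2 -0.3] [ 1.19  0.52 -0.83  2.28  2.52  0.42 -0.69]
```

View pics/s7.png

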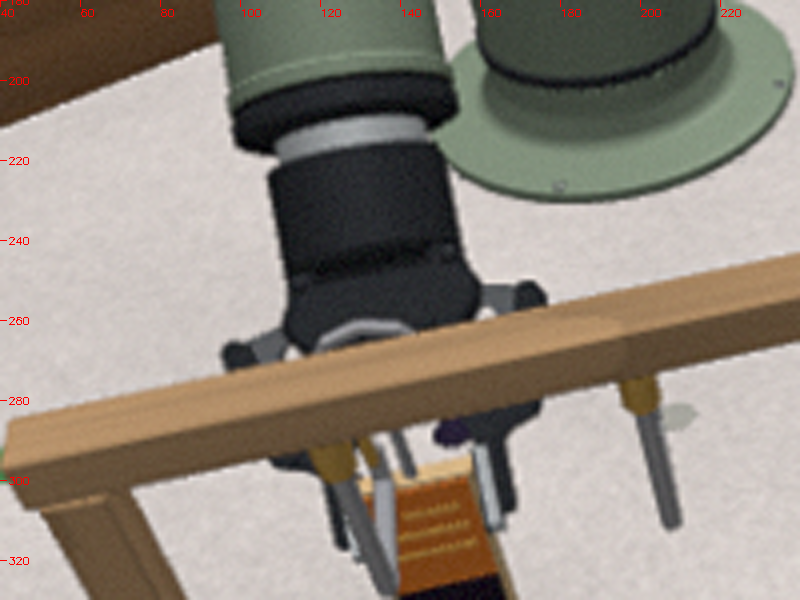

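View pics/d7.png

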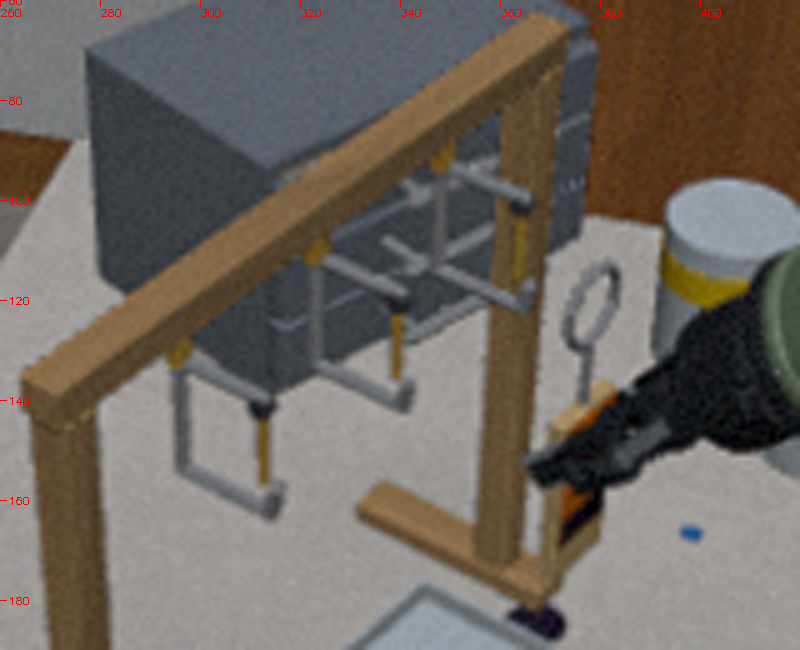

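View pics/wrist7.png

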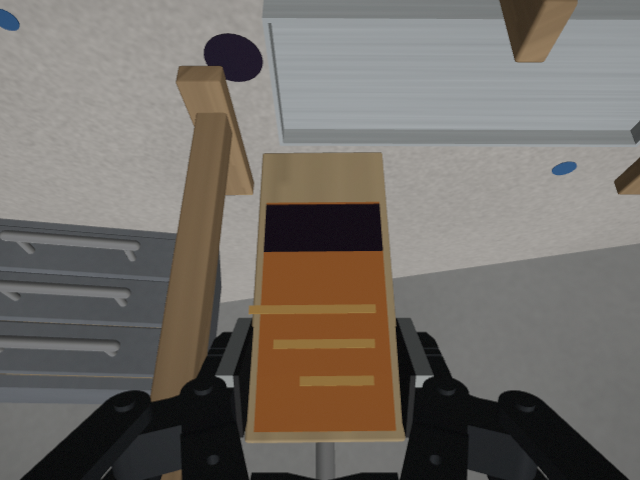

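```bash
cat > c2.py <<'E'
from h import *
C={n:ctrl.camera_model(n) for n in("scene","side")}
print(proj(C["side"],[w(STAND,(-66,-105,z)) for z in(291,313,269,231)]).round(1).tolist())
print("hook pred nose base, ringtarget",proj(C["side"],[w(STAND,(-28,-105,270)),w(STAND,(30,-105,270))]).round(1).tolist())
print("dy10",proj(C["side"],[w(STAND,(-66,-95,291)),w(STAND,(-56,-105,291))]).round(1).tolist())
E
python3 c2.py
```

```text
[[378.2, 120.5], [379.0, 113.3], [377.5, 127.6], [376.3, 139.4]]
hook pred nose base, ringtarget [[365.4, 121.7], [347.4, 113.5]]
dy10 [[376.0, 122.3], [375.0, 119.1]]
```

```bash
cat > c3.py <<'E'
from h import *
import sys
t=np.radians(46); y=float(sys.argv[1]); tag=sys.argv[2]
q=ori(STAND[2],t,1)
P=lambda x,z,yy=y: tcp(w(STAND,(x,yy,z)),q)
ctrl.movel(P(-62,192),speed=80)
def st(l):
    s=ctrl.sense();print(l,round(s["clock"],1),s["width"].round(1),s["ft_force"].round(1))
st("front")
for x in(-40,-28,-15,-2,12):
    ctrl.movel(P(x,192),speed=50); st(x)
for n in("scene","side"): cv2.imwrite(f"pics/{n}{tag}.png",ctrl.read_camera(n)[:,:,::-1])
E
python3 c3.py -105 8; python3 crop.py pics/scene8.png pics/s8.png 80 240 140 130 5;python3 crop.py pics/side8.png pics/d8.png 260 60 160 120 5
```

```text
Traceback (most recent call last):
  File "c3.py", line 9, in <module>
    st("front")
    ~~^^^^^^^^^
  File "c3.py", line 8, in st
    s=ctrl.sense();print(l,round(s["clock"],1),s["width"].round(1),s["ft_force"].round(1))
                                               ^^^^^^^^^^^^^^^^
AttributeError: 'float' object has no attribute 'round'
[ WARN:0@0.011] global loadsave.cpp:275 findDecoder imread_('pics/scene8.png'): can't open/read file: check file path/integrity
Traceback (most recent call last):
  File "crop.py", line 11, in <module>
    crop(sys.argv[1],sys.argv[2],*map(int,sys.argv[3:8]))
    ~~~~^^^^^^^^^^^^^^^^^^^^^^^^^^^^^^^^^^^^^^^^^^^^^^^^^
  File "crop.py", line 3, in crop
    im=cv2.imread(src)[y:y+h,x:x+w]
       ~~~~~~~~~~~~~~~^^^^^^^^^^^^^
TypeError: 'NoneType' object is not subscriptable
[ WARN:0@0.007] global loadsave.cpp:275 findDecoder imread_('pics/side8.png'): can't open/read file: check file path/integrity
Traceback (most recent call last):
  File "crop.py", line 11, in <module>
    crop(sys.argv[1],sys.argv[2],*map(int,sys.argv[3:8]))
    ~~~~^^^^^^^^^^^^^^^^^^^^^^^^^^^^^^^^^^^^^^^^^^^^^^^^^
  File "crop.py", line 3, in crop
    im=cv2.imread(src)[y:y+h,x:x+w]
       ~~~~~~~~~~~~~~~^^^^^^^^^^^^^
TypeError: 'NoneType' object is not subscriptable
```

```bash
sed -i 's/s\["width"\].round(1)/round(s["width"],1)/' c3.py
python3 c3.py -105 8; python3 crop.py pics/scene8.png pics/s8.png 80 240 140 120 5;python3 crop.py pics/side8.png pics/d8.png 260 60 160 120 5
```

```text
front 22.6 48.7 [ 0.6 -0.7 -0.7]
-40 23.2 48.8 [-0.1 -0.3 -0.7]
-28 23.6 48.7 [ 0.  -0.1 -1.8]
-15 24.0 48.5 [-1.1 -0.3 -0.7]
-2 24.4 49.0 [-1.1  0.4 -1.4]
12 24.9 48.6 [ 0.5  0.5 -1.1]
```

View pics/s8.png

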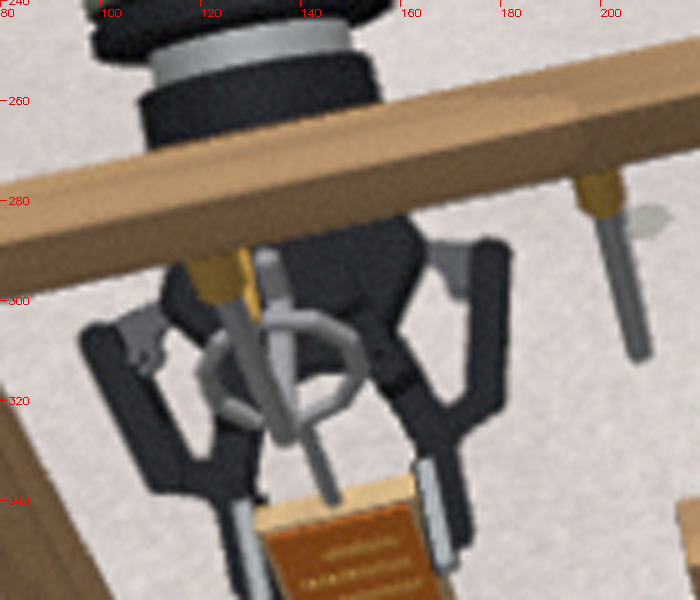

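View pics/d8.png

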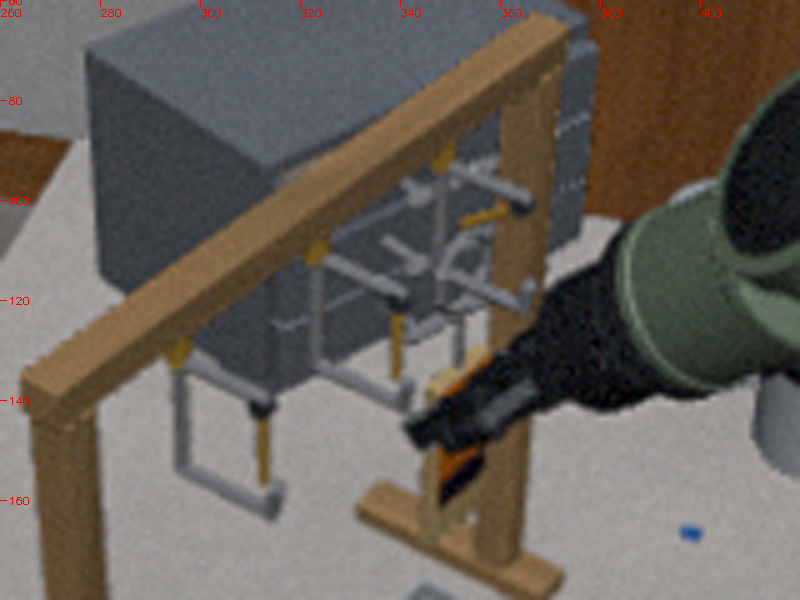

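```bash
cat > c4.py <<'E'
from h import *
import sys
t=np.radians(46); y=float(sys.argv[1]); tag=sys.argv[2]
q=ori(STAND[2],t,1)
P=lambda x,z,yy=y: tcp(w(STAND,(x,yy,z)),q)
def st(l):
    s=ctrl.sense();print(l,round(s["clock"],1),round(s["width"],1),s["ft_force"].round(1))
ctrl.movel(P(12,180),speed=50); st(180)
ctrl.movel(P(12,171),speed=30); st(171)
for n in("side",): cv2.imwrite(f"pics/{n}{tag}.png",ctrl.read_camera(n)[:,:,::-1])
E
python3 c4.py -105 9;python3 crop.py pics/side9.png pics/d9.png 310 70 100 75 8
```

```text
180 25.4 48.7 [-0.3  0.6 -1. ]
171 25.8 48.7 [-0.1 -0.1 -1.3]
```

View pics/d9.png

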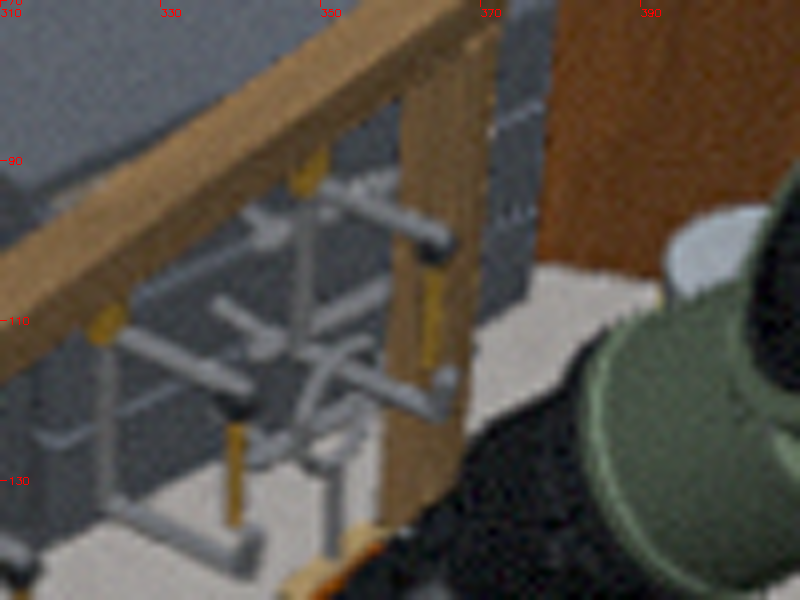

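```bash
cat > c5.py <<'E'
from h import *
import sys
t=np.radians(46); y=float(sys.argv[1]); tag=sys.argv[2]
q=ori(STAND[2],t,1)
P=lambda x,z,yy=y: tcp(w(STAND,(x,yy,z)),q)
def st(l):
    s=ctrl.sense();print(l,round(s["clock"],1),round(s["width"],1),s["ft_force"].round(1))
ctrl.gripper_to(66); st("open")
ctrl.wait(0.5)
ctrl.movel(P(-60,171),speed=50); st("back")
ctrl.movel(P(-85,270),speed=150); st("up")
for n in("side","scene"): cv2.imwrite(f"pics/{n}{tag}.png",ctrl.read_camera(n)[:,:,::-1])
E
python3 c5.py -105 10;python3 crop.py pics/side10.png pics/d10.png 290 70 120 110 6;python3 crop.py pics/scene10.png pics/s10.png 80 270 220 160 3
```

```text
open 26.2 65.9 [-0.2  0.2  0.7]
back 28.3 65.8 [ 0.3 -0.7  0.7]
up 29.1 65.4 [-0.1  0.3  0. ]
```

View pics/d10.png

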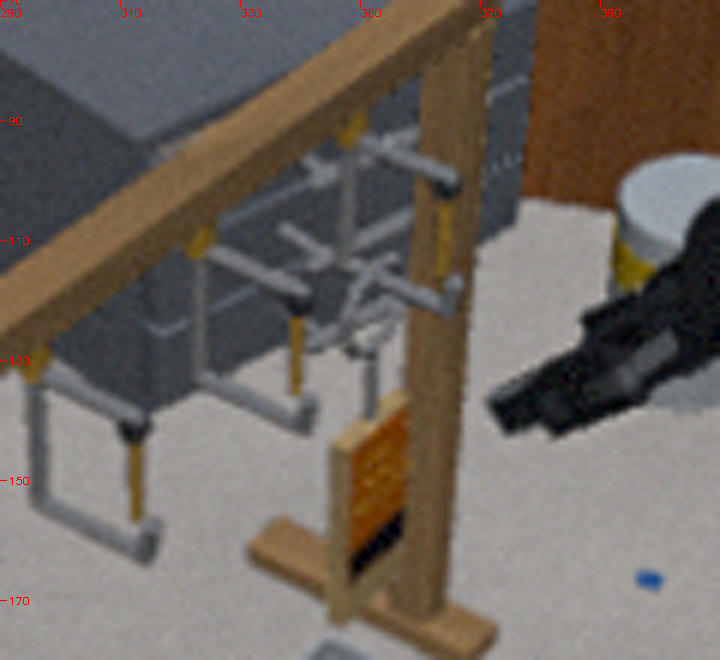

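View pics/s10.png

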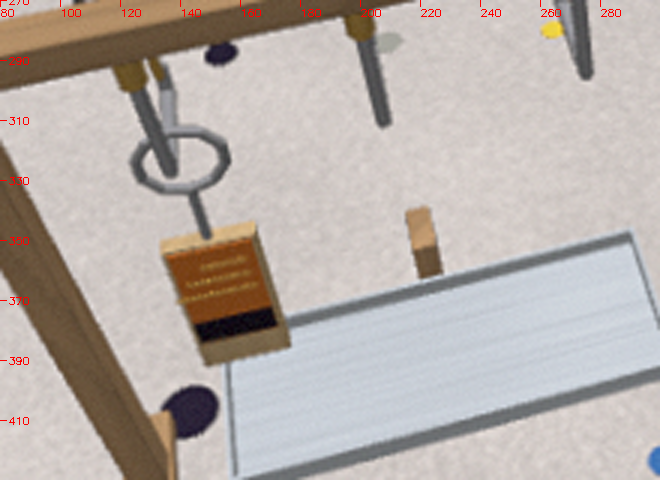

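```bash
cat > d1.py <<'E'
from h import *
import sys
t=np.radians(46); y=float(sys.argv[1]); tag=sys.argv[2]
q=ori(PLANK[2],t,1)
P=lambda x,z: tcp(w(PLANK,(x,y,z)),q)
ctrl.gripper_to(76,70)
try: ctrl.movel(P(-30,265),speed=200,rotation=q)
except ctrl.Unreachable:
    print("ptp"); ctrl.move_ptp(P(-30,265),q)
cv2.imwrite(f"pics/w{tag}.png",ctrl.read_camera("wrist")[:,:,::-1])
m=ctrl.camera_model("wrist")
print("top edges",proj(m,[w(PLANK,(0,y+d,140)) for d in(-25,0,25)]).round(0).tolist(),"ring",proj(m,w(PLANK,(0,y,202))).round(0))
s=ctrl.sense();print(s["clock"],s["joint_pos"].round(2),s["width"],s["ft_force"].round(1))
E
python3 d1.py 1.5 11
```

```text
ptp
top edges [[277.0, 131.0], [325.0, 131.0], [372.0, 131.0]] ring [[325. 236.]]
31.5583 [ 0.38  0.41 -1.24  2.36  1.95  0.6  -0.43] 76.02065104030649 [ 0.6 -1.  -0.7]
```

View pics/w11.png

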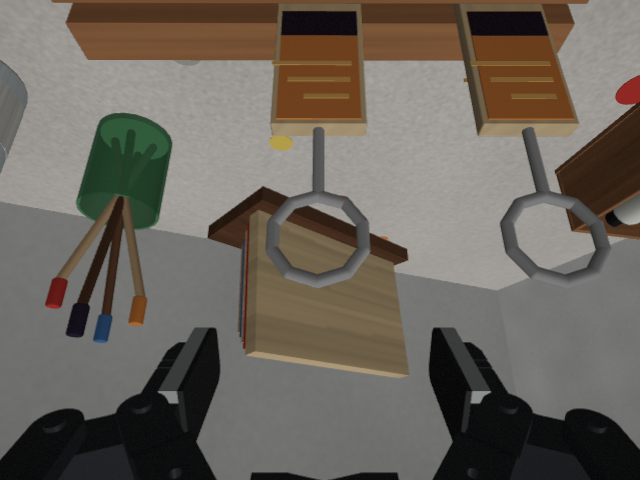

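```bash
cat > d2.py <<'E'
from h import *
import sys
t=np.radians(46); y=float(sys.argv[1]); tag=sys.argv[2]
q=ori(PLANK[2],t,1)
P=lambda x,z: tcp(w(PLANK,(x,y,z)),q)
def st(l):
    s=ctrl.sense();print(l,round(s["clock"],1),round(s["width"],1),s["ft_force"].round(1))
ctrl.movel(P(-28,255),speed=60)
ctrl.movel(P(-20,190),speed=120)
ctrl.movel(P(-14,128),speed=100); st("low")
ctrl.movel(P(-2,116),speed=60); st("at")
ctrl.gripper_to(40,70); st("grip")
ctrl.movel(P(-2,150),speed=60); st("lift")
ctrl.movel(P(-25,265),speed=120); st("up")
for n in("scene","side","wrist"): cv2.imwrite(f"pics/{n}{tag}.png",ctrl.read_camera(n)[:,:,::-1])
E
python3 d2.py -2 12; python3 crop.py pics/scene12.png pics/s12.png 300 100 160 150 4
```

```text
low 33.4 76.3 [ 0.4 -0.  -0.2]
at 33.8 76.0 [-1.8  0.1 -0. ]
grip 34.1 48.8 [-1.8 -0.2  4.6]
lift 34.9 48.8 [-0.9  0.8 -1.6]
up 36.0 48.5 [-0.4  0.6 -1.7]
```

View pics/wrist12.png

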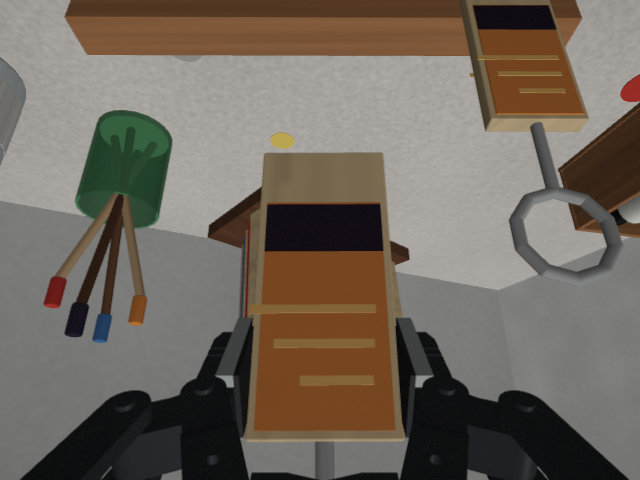

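View pics/s12.png

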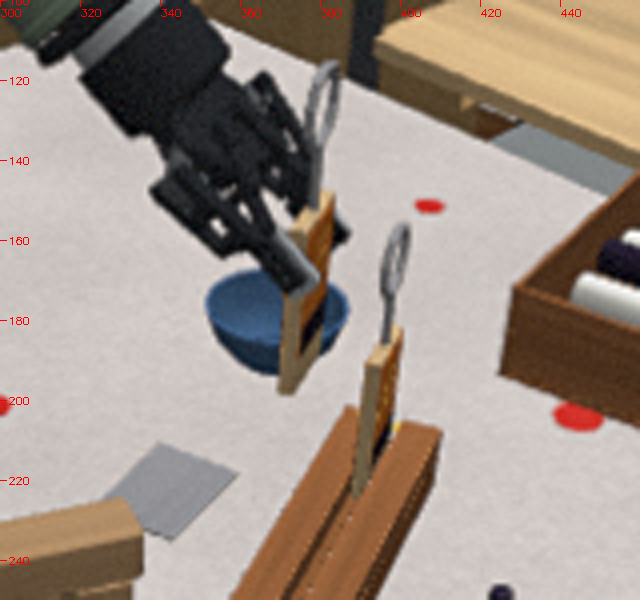

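```bash
python3 c1.py 0 13 && python3 c3.py 0 14 && python3 crop.py pics/side13.png pics/d13.png 260 60 160 120 5;python3 crop.py pics/side14.png pics/d14.png 290 60 120 100 6; python3 crop.py pics/scene14.png pics/s14.png 150 220 160 130 4
```

```text
39.3417 48.88522540782443 [ 0.9 -0.  -1.3] [ 1.04  0.57 -1.    2.31  2.2   0.65 -0.56]
front 39.8 48.8 [ 0.5  0.2 -1.3]
-40 40.4 48.5 [ 0.2  0.  -1. ]
-28 40.8 48.9 [-0.3  0.4 -2.3]
-15 41.2 48.7 [-1.5 -0.1 -1.4]
-2 41.6 48.5 [-0.3  0.4 -2.1]
12 42.0 48.7 [-0.4 -0.4 -4. ]
```

View pics/d13.png

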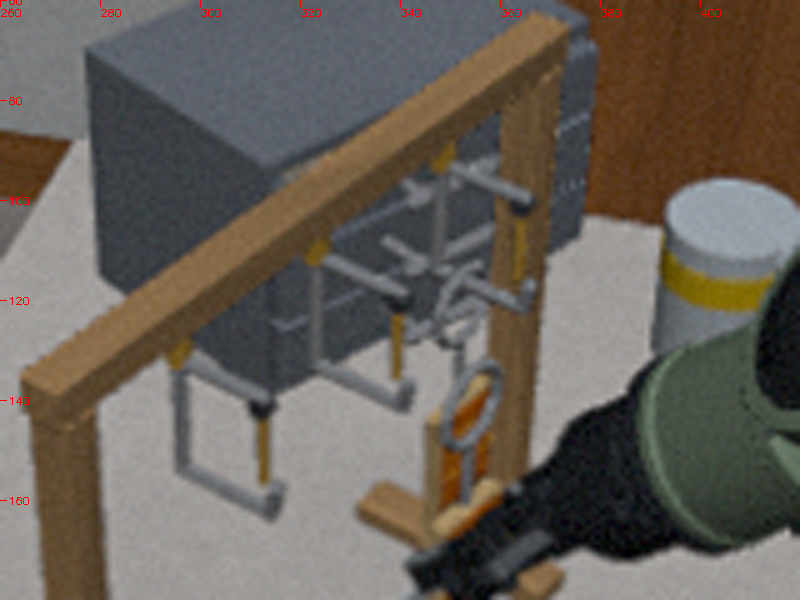

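View pics/d14.png

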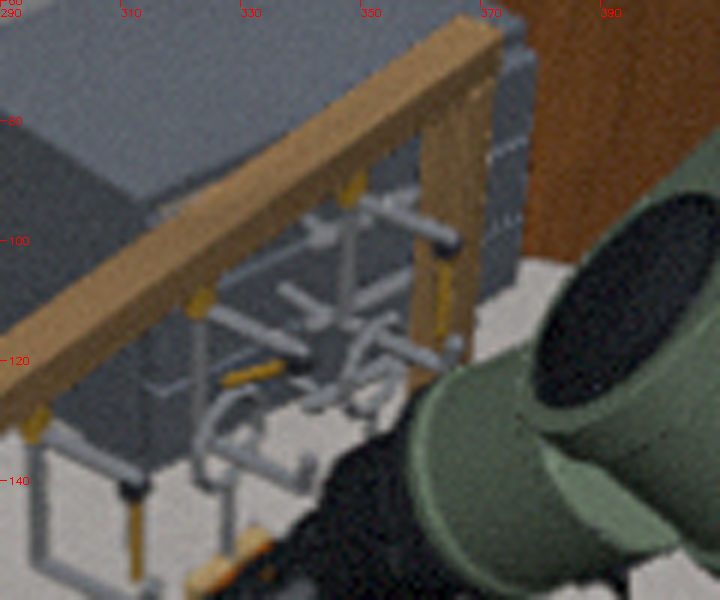

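View pics/s14.png

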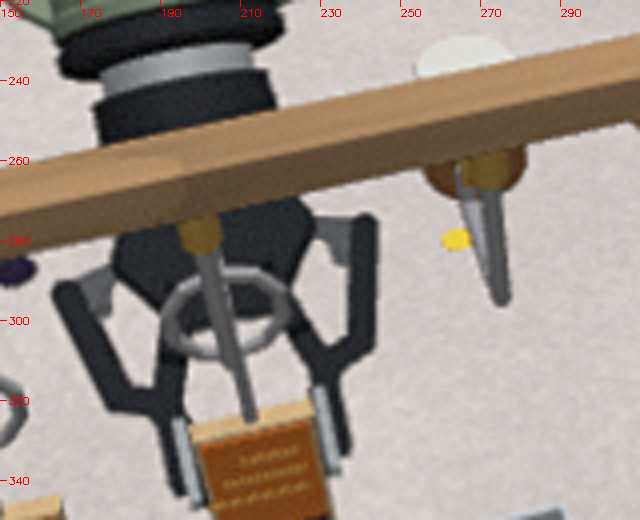

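```bash
sed -i 's/P(12,180)/P(9,181)/;s/P(12,171)/P(9,171)/' c4.py; python3 c4.py 0 15;python3 crop.py pics/side15.png pics/d15.png 290 80 100 75 8
```

```text
180 42.5 48.5 [ 0.2  0.4 -1.7]
171 43.0 48.8 [ 0.7  0.6 -1.9]
```

View pics/d15.png

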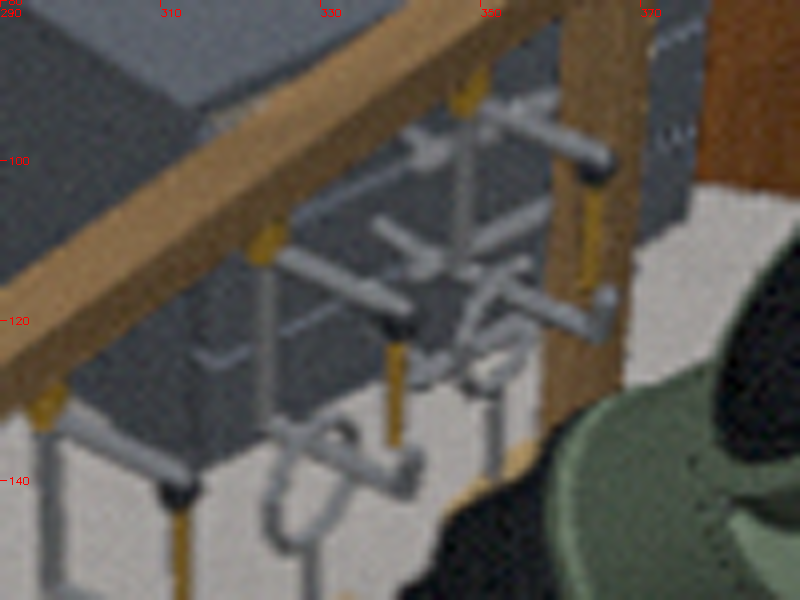

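Gate 2 is shut, with the ring on the bar near (329,138). Next I release it and look at the third panel.

```bash
sed -i 's/P(-60,171)/P(-56,171)/' c5.py; python3 c5.py 0 16 && python3 d1.py 104 17 ;python3 crop.py pics/side16.png pics/d16.png 290 80 120 110 6;python3 crop.py pics/scene16.png pics/s16.png 80 270 220 160 3
```

```text
open 43.4 66.0 [ 0.2 -0.7  0.4]
back 45.3 65.6 [0.6 0.1 0.7]
up 46.2 65.8 [0.3 0.9 0.3]
ptp
top edges [[277.0, 131.0], [325.0, 131.0], [372.0, 131.0]] ring [[325. 236.]]
48.6333 [-0.24  0.31 -0.82  2.33  1.84  0.61 -0.6 ] 76.04311005291788 [-0.1 -0.4 -0.2]
```

View pics/d16.png

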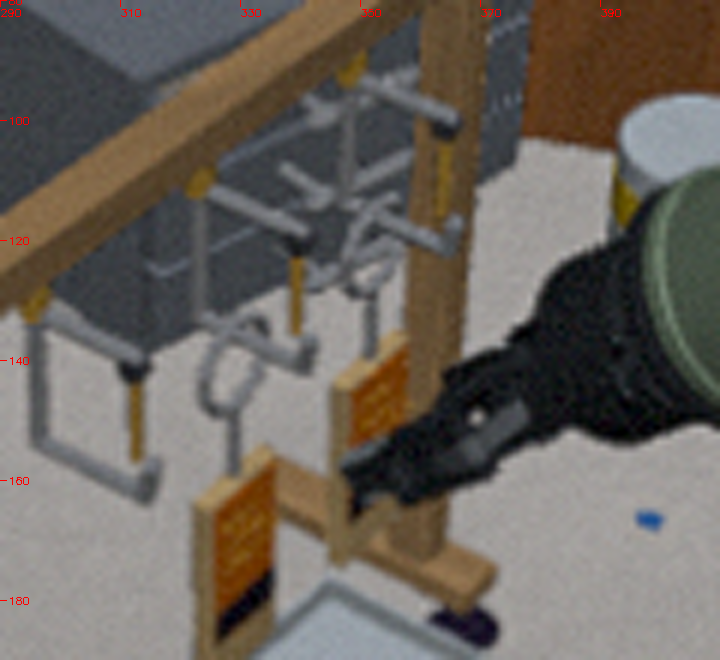

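View pics/s16.png

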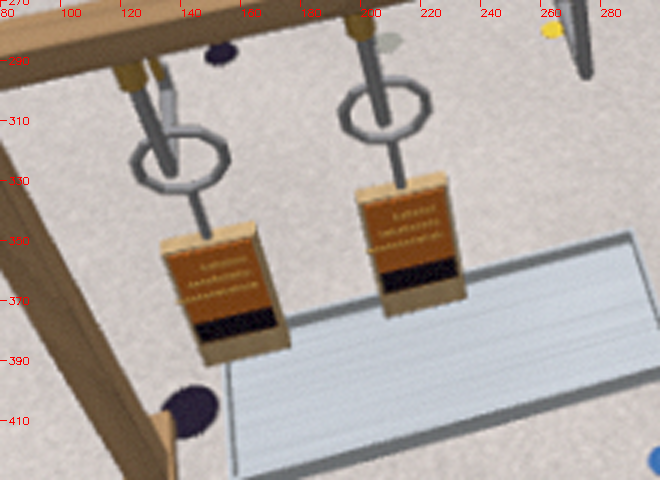

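View pics/w17.png

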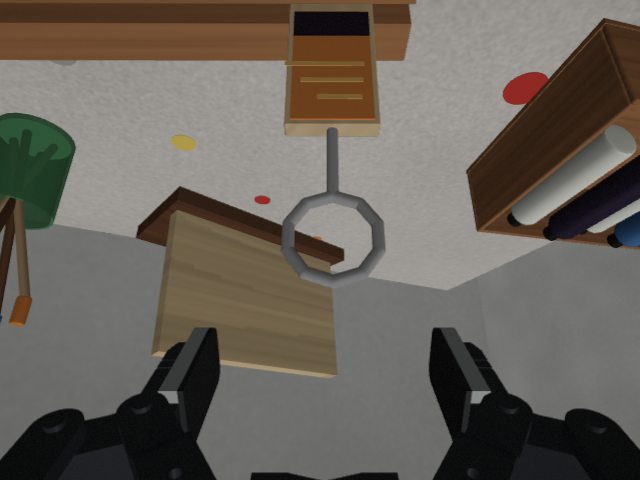

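```bash
python3 d2.py 107.7 18 && python3 c1.py 105 19; python3 crop.py pics/side19.png pics/d19.png 270 80 130 110 6
```

```text
low 50.4 76.1 [-0.4  0.6 -0.3]
at 50.9 75.8 [ 0.1  0.4 -0.1]
grip 51.2 48.7 [-0.6 -1.4  4.7]
lift 51.9 48.7 [-0.2  0.1 -1.8]
up 53.1 48.5 [ 0.4  0.2 -1.2]
56.5083 48.64522291369676 [-0.  -0.  -1.8] [ 0.37  0.44 -0.48  2.3   2.17  0.59 -0.87]
```

View pics/wrist18.png

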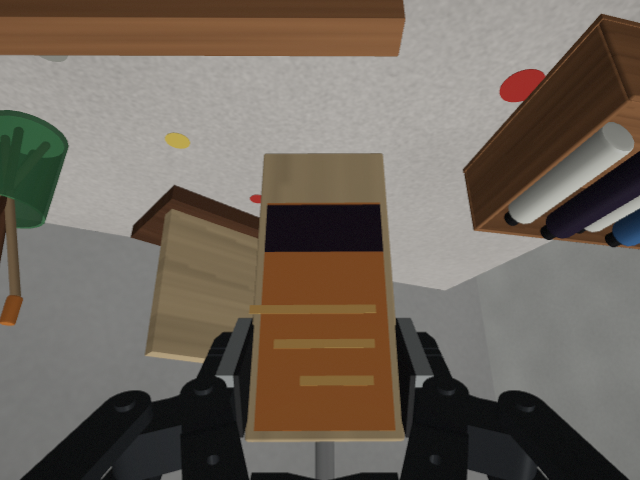

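View pics/d19.png

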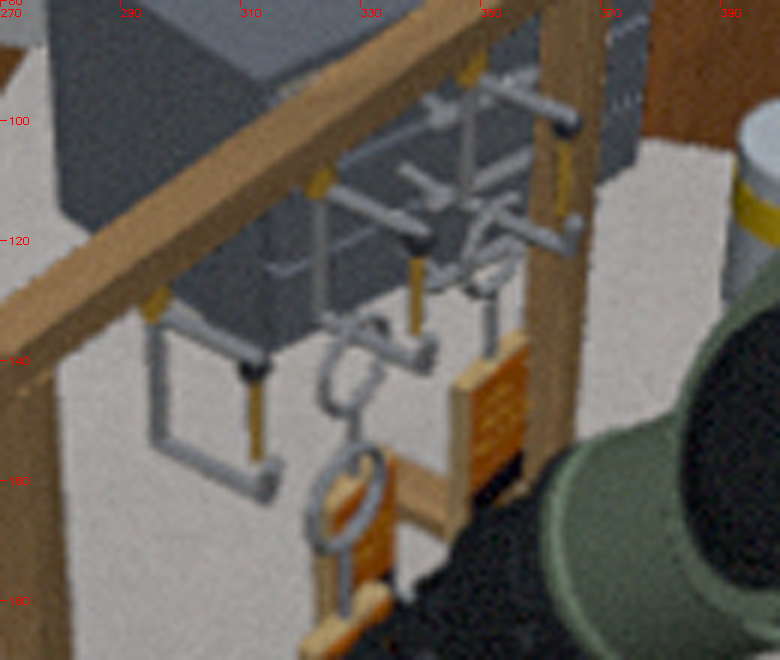

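View pics/scene19.png

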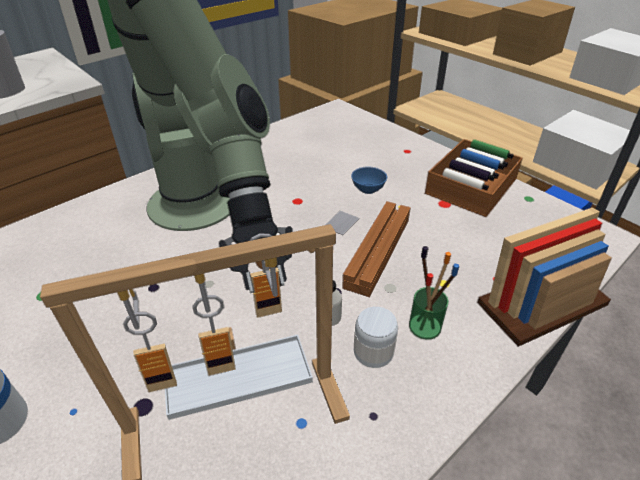

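```bash
python3 c3.py 105 20 && python3 crop.py pics/side20.png pics/d20.png 270 90 130 110 6; python3 crop.py pics/scene20.png pics/s20.png 200 220 160 130 4
```

```text
front 57.0 48.5 [-0.  -0.1 -1.3]
-40 57.6 48.4 [-1.5  0.1 -1.7]
-28 58.0 48.6 [-0.2  0.4 -2.1]
-15 58.4 48.7 [-0.7  0.2 -2.3]
-2 58.8 48.6 [-0.4  0.  -2.8]
12 59.2 48.8 [-0.8  0.5 -1.9]
```

View pics/d20.png

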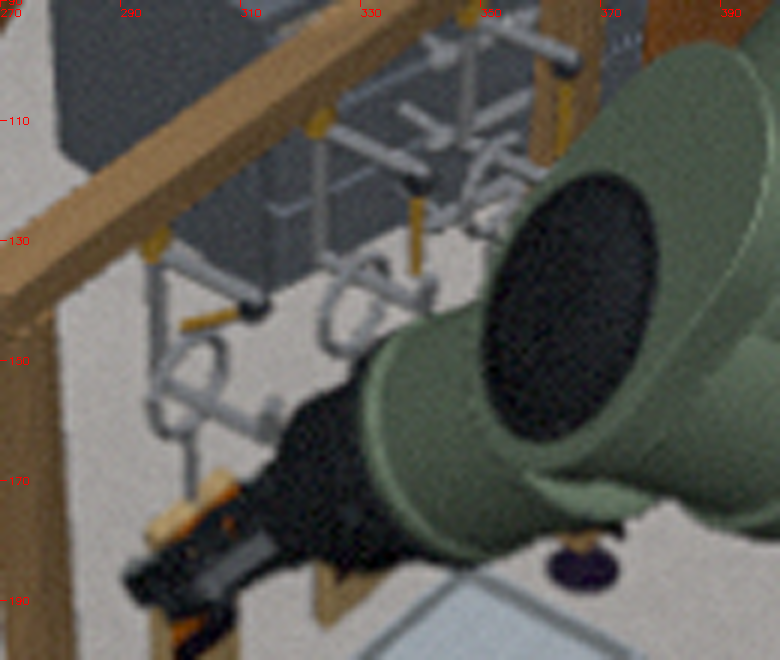

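View pics/s20.png

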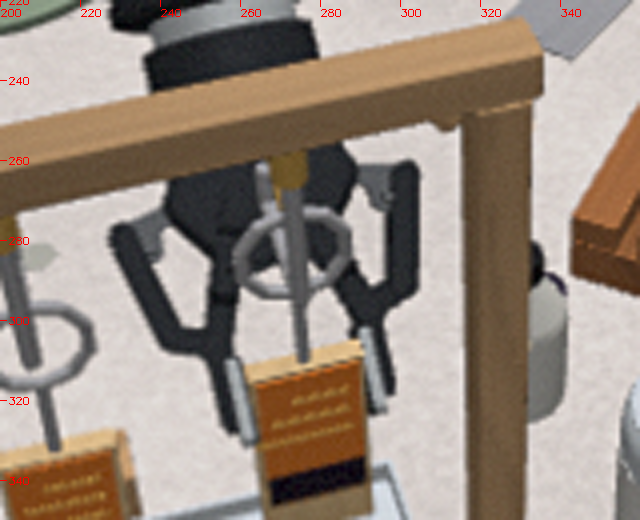

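```bash
python3 c4.py 105 21;python3 crop.py pics/side21.png pics/d21.png 270 100 100 75 8
```

```text
180 59.7 48.5 [ 0.4  0.1 -2.1]
171 60.2 48.4 [-0.1 -0.1 -1.4]
```

View pics/d21.png

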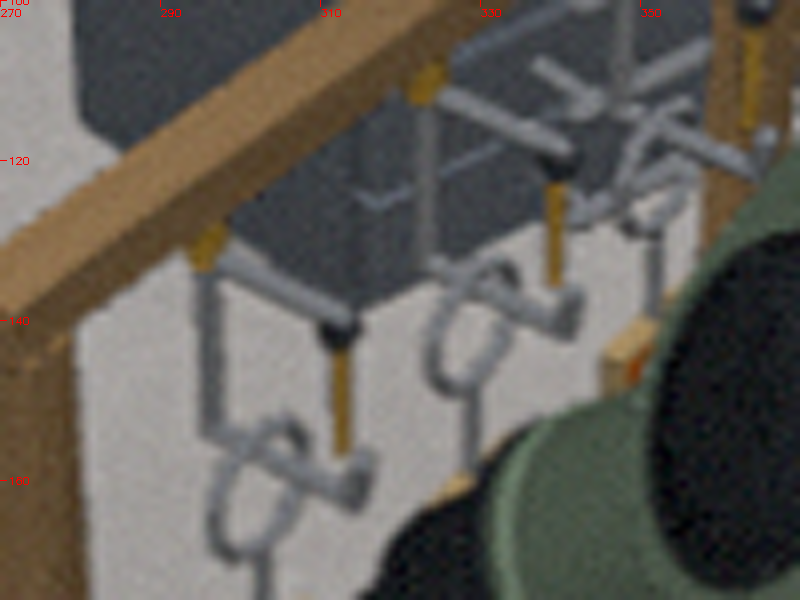

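Gate 3 is shut behind its ring. Now I release it and measure the shifted tray.

```bash
python3 c5.py 105 22; python3 - <<'E'
from h import *
q=ori(STAND[2],np.radians(13),1)
ctrl.move_ptp(tcp(w(STAND,(-180,20,250)),q),q)
for n in("side","scene","wrist"): cv2.imwrite(f"pics/{n}23.png",ctrl.read_camera(n)[:,:,::-1])
print(ctrl.sense()["clock"],ctrl.sense()["tcp_pos"])
E
python3 crop.py pics/side23.png pics/d23.png 260 100 160 150 4;python3 crop.py pics/scene23.png pics/s23.png 110 270 220 160 3
```

```text
open 60.5 65.6 [-0.4  0.2 -0.4]
back 62.5 66.3 [-0.  -0.5  0.5]
up 63.3 65.7 [-0.5 -0.1  0.3]
64.975 [ 450.20235309 -172.1676521   255.74993002]
```

View pics/d23.png

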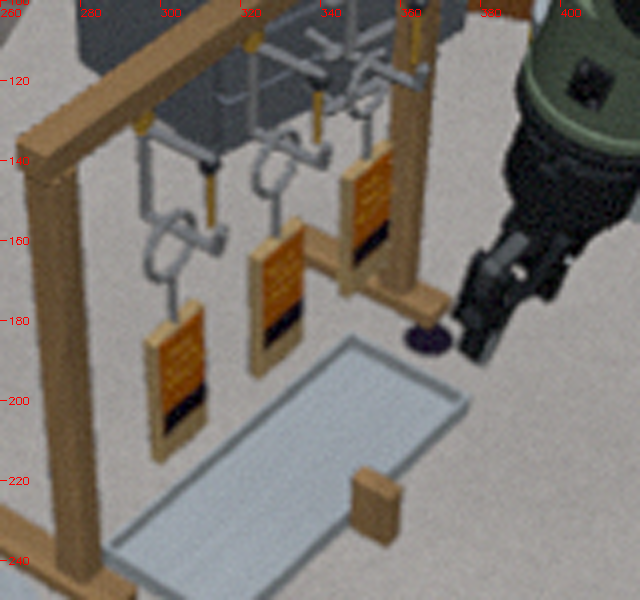

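View pics/s23.png

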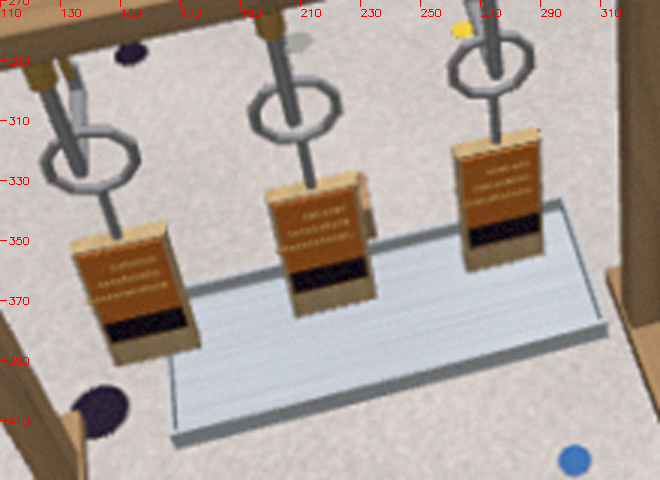

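View pics/wrist23.png

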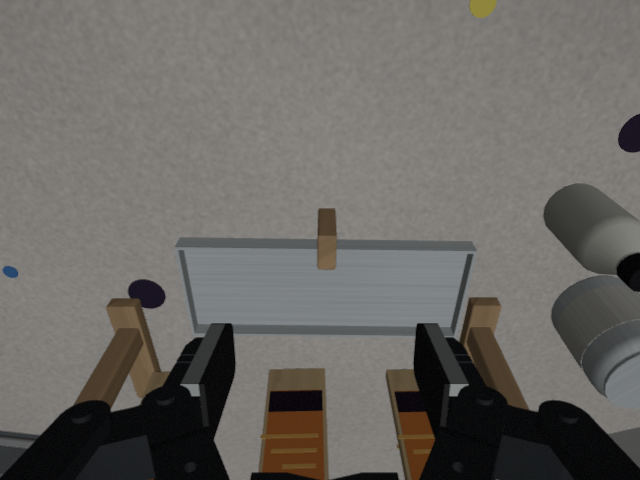

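```bash
cat > e1.py <<'E'
from h import *
C={n:ctrl.camera_model(n) for n in("scene","side","wrist")}
o=[("scene",(55,-140,18),(167.3,415.3)),("scene",(55,140,18),(312,378)),("scene",(-55,140,18),(297,337)),
("side",(55,-140,18),(348,184)),("side",(-55,-140,18),(377,200.5)),("side",(55,140,18),(285.8,237))]
o2=[("wrist",(-55,-140,18),(177,243.5)),("wrist",(-55,140,18),(474.5,246))]
for oo in(o,o2,o+o2):
    p,r=fit(oo,STAND.copy(),C); print("tray",p,"in stand",place((0,0,-STAND[2]),(p[0]-STAND[0],p[1]-STAND[1],0)).round(1),p[2]-STAND[2]); print(r.round(1).tolist())
print("grip top c",proj(C["wrist"],place(p,(-72,0,52))))
q=ori(p[2],np.radians(13),1)
for t in(13,20,25,30):
    r=[]
    for fr in(p,STAND):
        q=ori(fr[2],np.radians(t),1); r.append(ctrl.solve_ik(tcp(place(fr,(-78,0,36))[0],q),q) is not None)
    print(t,r)
E
python3 e1.py
```

```text
tray [ 5.96080944e+02 -2.32550876e+02 -4.25991913e-01] in stand [[-23.5  22.    0. ]] -0.022591912541733317
[[-1.8, -0.9], [0.2, -0.7], [0.8, -2.8], [-0.9, -2.1], [0.1, -2.2], [-1.8, -1.8]]
tray [ 5.90585700e+02 -2.30228330e+02 -4.12853274e-01] in stand [[-29.5  22.    0. ]] -0.009453274049368687
[[-3.4, 0.2], [3.7, 0.2]]
tray [ 5.91921587e+02 -2.29326087e+02 -4.15150583e-01] in stand [[-28.6  23.3   0. ]] -0.011750582741676674
[[-0.9, -2.8], [0.2, -3.7], [0.3, -5.3], [-0.3, -1.3], [1.0, -1.5], [-0.4, -0.3], [-1.7, 0.7], [5.0, 1.3]]
grip top c [[328.44582376 250.01817342]]
13 [True, True]
20 [True, True]
25 [True, True]
30 [True, True]
```

```bash
cat > e2.py <<'E'
from h import *
t=np.radians(20); p=np.array([594,-231.5,-.418])
q=ori(p[2],t,1); q2=ori(STAND[2],t,1)
def st(l):
    s=ctrl.sense();print(l,round(s["clock"],1),round(s["width"],1),s["ft_force"].round(1))
ctrl.gripper_to(50,60)
ctrl.move_ptp(tcp(place(p,(-105,0,130))[0],q),q)
ctrl.movel(tcp(place(p,(-78,0,36))[0],q),speed=90); st("at")
ctrl.gripper_to(10,60); st("grip")
ctrl.movel(tcp(place(STAND,(-76,-1,36))[0],q2),speed=50,rotation=q2); st("moved")
ctrl.gripper_to(50); st("open")
ctrl.movel(tcp(w(STAND,(-100,0,130)),q2),speed=120)
q2=ori(STAND[2],np.radians(13),1)
ctrl.move_ptp(tcp(w(STAND,(-180,20,250)),q2),q2)
for n in("side","scene","wrist"): cv2.imwrite(f"pics/{n}24.png",ctrl.read_camera(n)[:,:,::-1])
E
python3 e2.py
python3 crop.py pics/side24.png pics/d24.png 260 100 160 150 4;python3 crop.py pics/scene24.png pics/s24.png 110 280 220 160 3
```

```text
at 67.2 50.0 [-0.2  1.1  0.2]
grip 67.6 15.1 [-4.1 -0.4  9.1]
moved 68.5 15.0 [1.6 2.1 6.1]
open 68.9 49.9 [-0.7 -0.6  0.1]
```

View pics/d24.png

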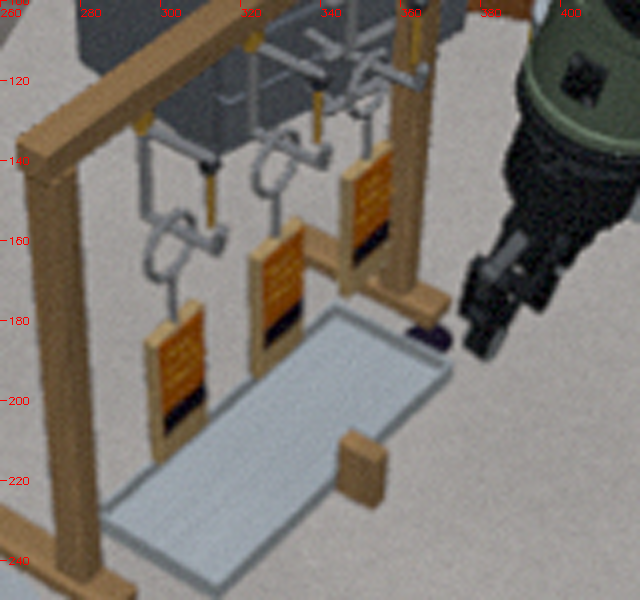

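View pics/s24.png

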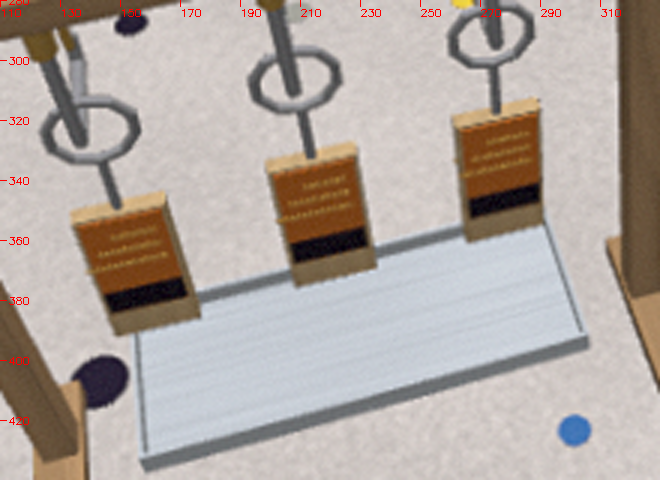

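View pics/wrist24.png

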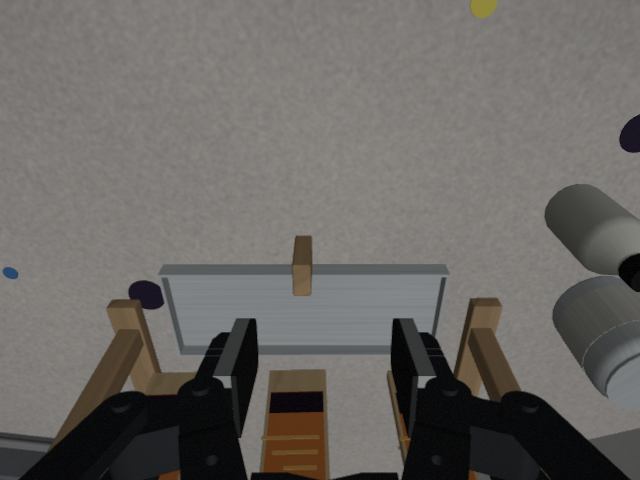

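```bash
cat > e3.py <<'E'
from h import *
C={n:ctrl.camera_model(n) for n in("scene","side","wrist")}
o=[("scene",(55,-140,18),(158,432.2)),("scene",(55,140,18),(306,392.5)),
("side",(55,-140,18),(345,176)),("side",(-55,-140,18),(373,192)),("side",(-55,140,18),(314.5,248))]
o2=[("wrist",(-55,-140,18),(160,269)),("wrist",(-55,140,18),(448,269.5))]
for oo in(o,o2,o+o2):
    p,r=fit(oo,STAND.copy(),C); print("in stand",place((0,0,-STAND[2]),(p[0]-STAND[0],p[1]-STAND[1],0)).round(1),p[2]-STAND[2])
# bystanders & stillness
for n in("scene",):
    ctrl.wait(0.5); cv2.imwrite("pics/scene25.png",ctrl.read_camera(n)[:,:,::-1])
a=cv2.imread("pics/scene24.png").astype(int);b=cv2.imread("pics/scene25.png").astype(int)
print("diff",np.abs(a-b).max(2)[280:460,110:330].mean(), (np.abs(a-b).max(2)[280:460,110:330]>40).sum())
for q in("brush_jar","paint_bottle","paint_tin","varnish_jar","palette_knife"): print(q,[([round(x) for x in d["bbox"]],round(d["confidence"],2)) for d in ctrl.find_in("scene",q)[:2]])
print(ctrl.sense()["clock"])
E
python3 e3.py
```

```text
in stand [[1.6 3.1 0. ]] -0.006020597177565978
in stand [[-3.1  1.1  0. ]] -0.003002522741842928
in stand [[-2.6  3.3  0. ]] -0.0024011728160076573
diff 2.8508333333333336 0
brush_jar [([411, 247, 47, 92], 0.85), ([189, 293, 46, 84], 0.49)]
paint_bottle [([333, 281, 9, 40], 0.83), ([122, 312, 52, 80], 0.27)]
paint_tin [([350, 311, 50, 58], 0.7)]
varnish_jar [([40, 224, 312, 256], 0.64), ([256, 230, 26, 37], 0.61)]
palette_knife [([307, 210, 50, 41], 0.69)]
71.4667
```

View pics/scene25.png

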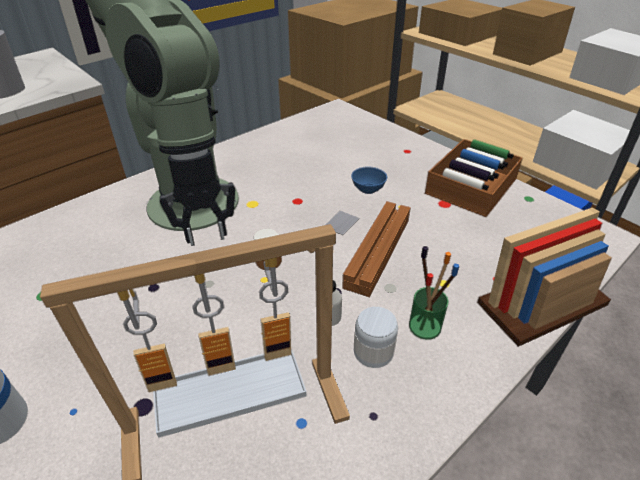

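```bash
python3 -c "
from cell import ctrl
ctrl.sign_off(); print(ctrl.sense()['clock'])"
```

```text
the job is handed in; nothing more can be done
the job is handed in; nothing more can be done
```

The job is handed in. All three panels hang on their own hooks, and the tray is squarely under them. It took about 71 s of the 210 s allowed, and sign-off gave no verdict.

- **Tray:** I slid it under the hooks by its grip. It was knocked aside while I was moving the third panel, by about 25–30 mm in x and 22 mm in y. After hanging that panel I gripped the tray again and slid it back.
- **Panels:** I took each one by its side edges from the robot side, with the gripper tilted about 46° from straight down, and pressed its ring through the gate. I saw no contact with the paint in any picture.

My last checks, from the pictures:
- **Panels and gates:** the rings sit on the lower bars and all three gates look shut. Two pictures 0.5 s apart show no movement.
- **Tray position:** it is within about 3 mm in x and y and 0.01 rad of square. The fixed cameras and the wrist camera disagree by up to 5 mm in x, well within the ±25 mm limit.
- **Other things on the table:** all five are where they were at the start, to within a few pixels. The network's top match for the varnish jar was a false one (it outlined the stand), and its second match was correct.
- **Robot:** it is clear of everything, and I felt no unexpected contact forces during the run.

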